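Top up the template pile and hold its label clip home

ROBOT

A 6-joint arm with a two-finger parallel gripper is mounted at the origin on a cart in front of the work surface, level with it; the furniture and walls round the work are solid. World frame = base frame: x ahead of the robot, y to its left, z up, the work surface at z = 0. Lengths are in m, angles in rad, forces in N, time in s.
With the tool pointing down it reaches from about 0.375 to 0.9 m from the base axis. Payload 3.1 kg.
Tool frame: the origin (TCP) lies at the very end of the fingers, on their centre line; the grasp point (between the pads) lies 19 mm behind it; z points along the fingers, y is the direction in which the jaws open and shut (so a half turn about z gives the same grasp; the last joint's range is limited). The gripper opens to 85 mm and grips with 20 to 120 N. Pads are 22 mm wide; open, the fingers measure 114 mm over their backs; the gripper's body (76 mm by 85 mm) begins 54 mm behind the grasp point. The pads swing forward as they close: fully open they stand 13 mm farther back than shut.
Start: joints at [-1.401, 0.527, 1.433, -0, 1.181, -0.178], TCP at [0.213, -0.588, 0.231] pointing down, gripper open.
Joint ranges: [-3.08, 3.08], [-0.75, 2.2], [0.22, 2.44], [-1.43, 4.57], [0, 2.65], [-2.85, 2.85]. Speed limits (rad/s): [2.79, 2.79, 3.14, 3.14, 3.14, 3.14].

INTERFACE

Orientations are given as a unit quaternion [x, y, z, w].
In Python, from station import * gives the robot as it stands.
- The arm moves only by the tool jog_arm, never from a script. Its argument "motion" is a list of rows, each a list of 5 numbers: the shift along the world's x, y, z in cm, then the turn about the world's z in degrees, then the closure in counts, from 0 (fully open) to 255 (shut). In form: [[tx, ty, tz, yaw, jaw], ...]. A call has 1 to 10 rows; each row shifts and turns the pose as measured when the row begins; what a row does not reach is not made up. A row lasts 1/12 s, in which the tool goes at most 41.7 mm and 7.16 degrees, less where a joint would pass 70% of its speed; a pose out of reach is approached as far as the arm can. A call with a gripper value outside its range is refused whole. The fingers move at their own pace and stop on an object; "squeeze" is the grip in N (left out, the last holds). Time passes only in rows, so rows that do not move let the fingers close. It gives the time, the measured TCP pose, the force and the opening at its end, in the units of the state.
- sense(): the state, without advancing time (a new reading comes with each control period).
- snapshot(name): name is "scene" or "top"; returns a dict with "img" (480x640x3 uint8, red, green, blue), "depth" (480x640 float32, m along the optical axis (not along the pixel's ray), 0 where there is no reading), "intrinsics" (3x3 intrinsics, pixels), "eye" and "attitude" of the camera in the world. Camera axes: x right, y down, z forward; pixel columns grow to the right and rows downward; lengths in m; the calibration is good to about 2 mm. A picture is of the moment at which its call begins.
- sign_off(): hands the job in, once; it reports no verdict.
The state is a dict: "t": time; "q": joint angles; "qd": joint speeds; "tau": joint torques, N m; "tcp_pos": TCP position; "tool_rot": TCP orientation; "force": force on the tool from outside, world axes, zero at the start; "ft_torque": the same for the moment, N m; "finger_gap": opening from 0.0 (shut) to 1.0 (fully open).
Only numpy, scipy, OpenCV 4.12 (cv2) and the standard library are available. Lean on these libraries where they do the work, as an engineer would, in place of code of your own. Each camera call takes 0.05 s, during which the arm holds its last target.

TASK

First lay the loose heel template squarely on top of the pile of two in the rack, edges flush and round end the same way, and let it go. Then push the label holder's tongue into the slot behind the rack's front lip, against the spring, until the upright sits fully home against the lip, and finish while still gripping it and holding it pressed home there, as the spring pushes it out again otherwise. Do not shift the pile in the rack, nor disturb the spool, the tin or the heel die.

Things in the scene. Friction and masses are not known exactly. Their poses are not given: they have to be found in the camera images.
- plate_mid (a point): the loose heel template: flat D-shaped plywood plate 100 x 60 x 10 mm (parallel straight sides 60 mm apart, one square end, one half-round end of radius 30 mm), lying on the grey board (22 mm thick, 170 x 390 mm, flat on the table). The point is its centre, half-way up; x runs along its length to the round end, z is up
- plate_nose (a point): middle of the round end of the loose template, 50 mm along x from its centre, half-way up
- pile_upper_mid (a point): centre, half-way up, of the upper of two equal templates lying flush on each other on the rack's deck (deck 58 mm above the table, pile top 78 mm; this point is 5 mm below the pile top); axes as for the loose template. The pile is loose, its place and heading on the deck vary
- pile_upper_nose (a point): middle of the round end of that upper template, 50 mm along x from its centre
- holder_upright (a point): centre of the label holder's upright plate (70 wide in y, 70 high in z, 8 mm thick in x), 35 mm above the holder's underside; z is up, x points the way the tongue goes. Grip the upright across its 8 mm, in its upper 40 mm: once home, lip and deck stand up to 27 mm above the holder's underside right behind it
- holder_shoulder (a point): foot of the upright's inner (+x) face, at the underside, mid-width: 4 mm along x and 35 mm below the upright's centre. This face meets the lip when home
- slot_mouth (a point): slot in the rack's front: the point lies in the plane of the lip's front face, mid-width, on the slot floor, 34 mm above the table; x points into the slot, z up. The slot is 66 mm wide, 11 mm high under the lip, sides flared at the mouth. Home: holder_shoulder lies on this point and the x axes agree, the tongue then 40 mm deep
- tpl_rack: fixed plywood rack on four 22 mm feet, 220 (x) x 160 (y) mm, heading varies; origin at table height under its centre, x as the slot. Steel lip along the deck's front edge, 45 to 61 mm above the table, full width; deck behind it 58 mm high. The base board stands out 50 mm in front of the lip as a step whose top (the slot floor) is at 34 mm
- spring_stop (a joint): sprung stop deep in the slot, m along the slot's x: 0 free; the tongue meets it 8 mm before home, and it reads about 0.008 with the holder home. It pushes back with about 4 N at first and 8 N at home, and throws the holder out if that is let go
- board: fixed grey laying board on the table, 170 (x) x 390 (y) x 22 mm, origin at the centre of its underside; the template, the label holder and the tin stand on it. A fixed lever press stands behind it: its front slab is up to 150 mm above the table from about x = 0.62 on, y = 0.11 to 0.45, so carry things over at 200 mm or pass in front of it
- pile_lower: lower plate of the pile on the deck, equal to the others; origin at the centre of its underside
- spool: thread spool, 36 mm diameter, 45 mm tall, upright, a bystander; origin at the centre of its underside
- tin: round eyelet tin, 62 mm diameter, 20 mm tall, on the grey board, a bystander; origin at the centre of its underside
- heel_die: steel heel-shaped cutting die, 74 x 64 x 31 mm, a bystander; origin at the centre of its underside
- label_holder: the label holder, L-shaped, about 140 g, standing on the grey board (top 22 mm above the table): grey plastic upright with a framed blank paper card on its -x face, and a flat steel tongue 60 mm wide, 6 mm thick along +x at the bottom, its end 40 mm from the upright's inner face. Origin on its underside, mid-width, 16 mm along x from that inner face
- plate: the loose template as a body; origin at the centre of its underside

How it is judged:
By the outcome, as a careful person would: the job done as asked, in the order asked, and still so for the second after the job is handed in, while the arm keeps its last pose, push and grip.
It also fails if it takes over 61 s, if anything falls off the work surface, if the arm or the gripper's body presses on something with over 40 N, if the wrist force passes 120 N, or if a joint passes its speed limit or range.

## Working session

There is one attempt and no reset: what is moved stays moved. The work goes in short steps, Python scripts to look and compute and a tool call to move; the robot and the scene stay as the last step left them, time stands still between calls to the robot, and variables do not carry over. Pictures are saved under pics/ and viewed, and the job is handed in when it is done.

Besides the shell and the picture viewer there is one more tool, called after ">>>" as name([rows], argument=value, ...), one row to a line, values as JSON. jog_arm: Moves the arm, as the interface text tells. Its arguments: {"type":"object","properties":{"motion":{"type":"array","items":{"type":"array","items":{"type":"number"}}},"squeeze":{"type":"number"}},"required":["motion"]}

```bash
ls; mkdir -p pics
python3 - <<'E'
from station import *
import cv2,numpy as np
s=sense();print(s)
for n in("scene","top"):
    d=snapshot(n);cv2.imwrite(f"pics/{n}0.png",d["img"][:,:,::-1]);np.savez(f"pics/{n}0.npz",**d)
    print(n,d["intrinsics"],d["eye"],d["attitude"])
E
```

```text
pics
{'t': 0.0, 'q': array([-1.40147789e+00,  5.28466799e-01,  1.43390611e+00,  1.59143832e-06,
        1.18142994e+00, -1.78534742e-01]), 'qd': array([-0.00033986,  0.00093572, -0.0013011 ,  0.00132953,  0.00133077,
       -0.00019992]), 'tau': array([-4.35684451e-04, -4.42354596e+01, -1.78028387e+01, -4.13826565e-04,
        8.50067911e-03, -1.59065214e-07]), 'tcp_pos': array([ 0.21293345, -0.58683577,  0.23033204]), 'tool_rot': array([ 9.84912312e-01,  1.73050616e-01,  5.82826825e-06, -1.10508438e-03]), 'force': array([ 0.05988862,  0.30681668, -1.03672579]), 'ft_torque': array([-0.02034369, -0.01022518, -0.01556757]), 'finger_gap': 0.9971601720185475}
scene [[442.57222901   0.         319.20930142]
 [  0.         442.57222901 239.8074715 ]
 [  0.           0.           1.        ]] [0.19529058 0.67771155 0.67126363] [-0.27861435  0.87409601 -0.3763174   0.12928817]
top [[603.0517832    0.         327.26031961]
 [  0.         603.0517832  246.27196636]
 [  0.           0.           1.        ]] [0.46626182 0.17815005 1.39544467] [-0.69624998  0.71613998 -0.03305882  0.03586925]
```

View pics/top0.png

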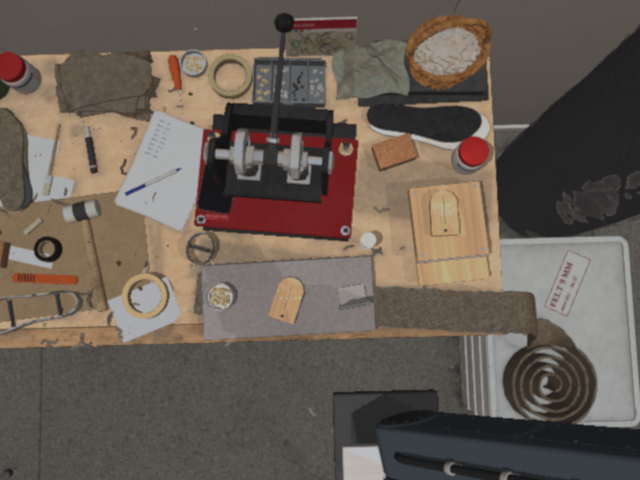

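View pics/scene0.png

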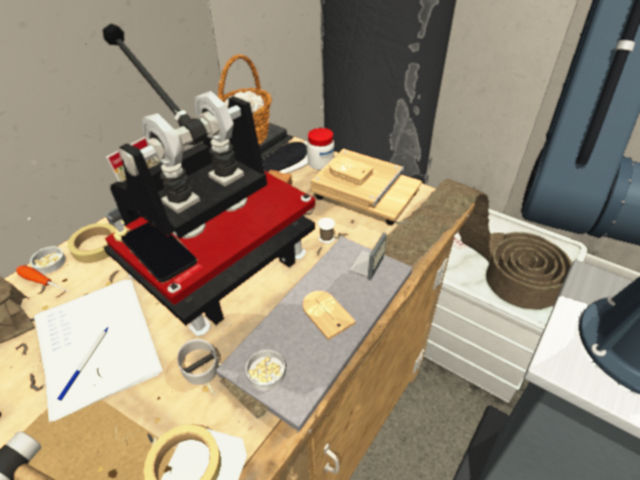

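The top view shows the rack at about (450,230), the loose template at (288,300), the holder at (355,294), the tin at (221,296), the spool at (369,240) and the die at (202,247). I'll zoom in on these.

```bash
cat > h.py <<'E'
import numpy as np,cv2
from scipy.spatial.transform import Rotation as R
def cloud(d):
    K=d["intrinsics"];z=d["depth"];v,u=np.mgrid[:480,:640]
    p=np.stack([(u-K[0,2])/K[0,0]*z,(v-K[1,2])/K[1,1]*z,z],-1)
    return p@R.from_quat(d["attitude"]).as_matrix().T+d["eye"]
def proj(d,P):
    K=d["intrinsics"];c=(np.atleast_2d(P)-d["eye"])@R.from_quat(d["attitude"]).as_matrix()
    return np.c_[c[:,0]/c[:,2]*K[0,0]+K[0,2],c[:,1]/c[:,2]*K[1,1]+K[1,2]]
def atz(d,uv,z):
    K=d["intrinsics"];uv=np.atleast_2d(uv).astype(float)
    r=np.c_[(uv[:,0]-K[0,2])/K[0,0],(uv[:,1]-K[1,2])/K[1,1],np.ones(len(uv))]@R.from_quat(d["attitude"]).as_matrix().T
    return d["eye"]+r*((z-d["eye"][2])/r[:,2])[:,None]
E
python3 - <<'E'
from h import *
d=np.load("pics/top0.npz");im=d["img"][:,:,::-1]
def crop(im,x0,x1,y0,y1,f):return cv2.resize(im[y0:y1,x0:x1],None,fx=f,fy=f,interpolation=cv2.INTER_CUBIC)
cv2.imwrite("pics/c1.png",crop(im,400,500,170,290,5)) 
cv2.imwrite("pics/c2.png",crop(im,260,380,250,340,6.5))
s=np.load("pics/scene0.npz");cv2.imwrite("pics/c3.png",crop(s["img"][:,:,::-1],290,430,130,350,2.7))
P=cloud(d)
for u,v in[(288,298),(300,270),(444,215),(420,230),(450,272),(369,240),(221,296),(345,300),(355,285),(355,300),(202,240),(230,330)]:print(u,v,P[v,u].round(4))
np.set_printoptions(linewidth=250)
print((P[278:312:1,332:380:2,2]*1000).round().astype(int))
E
```

```text
288 298 [0.4852 0.2735 0.0309]
300 270 [0.5483 0.2455 0.0191]
444 215 [ 0.6573 -0.0777  0.077 ]
420 230 [ 0.6273 -0.0257  0.062 ]
450 272 [ 0.5333 -0.0934  0.0347]
369 240 [0.61   0.0873 0.0445]
221 296 [0.4939 0.4247 0.0307]
345 300 [0.4771 0.1451 0.0277]
355 285 [0.5103 0.1214 0.028 ]
355 300 [0.4764 0.1227 0.0326]
202 240 [ 6.259e-01  4.732e-01 -5.000e-04]
230 330 [0.4167 0.4075 0.0175]
[[  20   28   24   19   20   17   23   19   19   25   27   18   23   24   18   23   21   23   20   19   17    2   -3   -5]
 [  19   20   21   24   23   20   24   14   21   23   20   18   23   27   21   23   21   23   20   25   17    2   -3   -7]
 [  22   21   20   20   23   18   25   19   23   19   23   21   14   19   16   25   22   20   18   22   21    2    2   -1]
 [  18   18   16   15   14   19   19   24   26   19   23   21   20   24   26   25   24   24   23   22   17   -5   -2   -3]
 [  19   23   21   21   19   23   20   17   21   22   19   18   15   23   19   20   19   18   18   19   20   -3   -1  -10]
 [  18   22   25   19   21   17   18   19   21   21   20   17   21   21   22   20   23   20 
[... 2775 characters left out ...]
 90   90   90   88   92   84   90   83   85   20   22   22   23   19   14    7    4]
 [  19   24   20   23   89   93   93   86   91   90   89   82   87   21   19   23   20   23   18   19   20   20    6    5]
 [  20   18   20   19   92   90   92   91   89   87   22   20   20   21   22   18   22   20   22   20   20   18    1    8]
 [  20   20   19   20   89   90   85   18   23   21   13   21   22   24   16   25   18   25   24   19   20   18    2    5]
 [  18   18   17   22   19   24   14   26   20   21   25   21   24   25   27   24   22   16   19   19   17   18    5    5]
 [  19   16   17   18   20   21   21   21   22   19   23   22   20   18   18   20   22   15   20   20   20   20    4    4]]
```

View pics/c1.png

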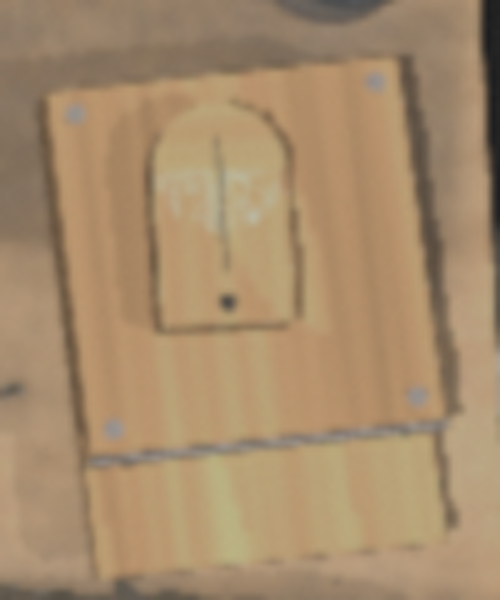

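View pics/c2.png

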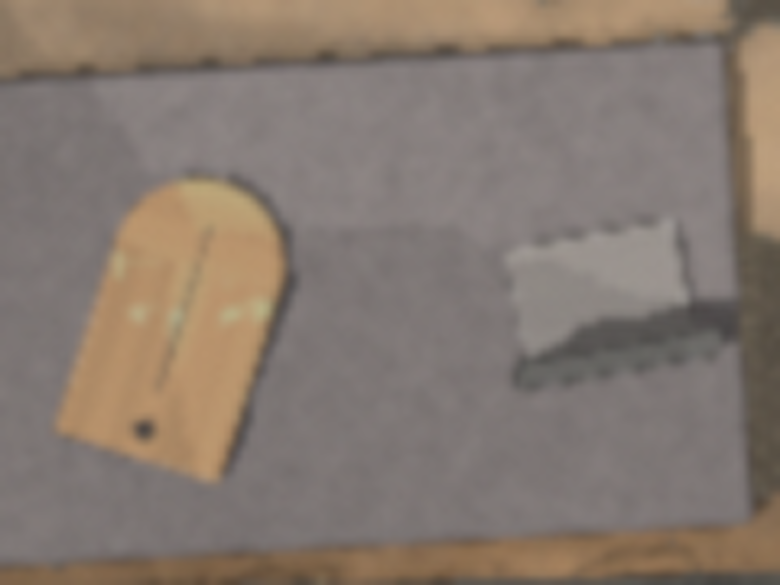

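View pics/c3.png

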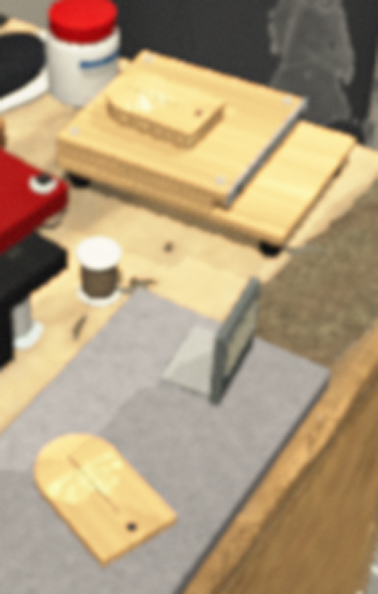

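```bash
cat >> h.py <<'E'
from scipy.optimize import minimize
def D(n=40):
    a=np.linspace(-np.pi/2,np.pi/2,n);return np.r_[[[-.05,.03],[-.05,-.03]],np.c_[.02+.03*np.cos(a),.03*np.sin(a)]]
def box(x0,x1,y0,y1):return np.array([[x0,y0],[x1,y0],[x1,y1],[x0,y1]])
def place(o,p,z):
    c,s=np.cos(p[2]),np.sin(p[2]);q=o@np.array([[c,s],[-s,c]])+p[:2];return np.c_[q,np.full(len(q),z)]
S=8
def render(d,parts,p,roi):
    x0,x1,y0,y1=roi;m=np.zeros(((y1-y0)*S,(x1-x0)*S),np.uint8)
    for o,za,zb in parts:
        uv=np.r_[proj(d,place(o,p,za)),proj(d,place(o,p,zb))]
        h=cv2.convexHull(((uv-[x0,y0]+.5)*S-.5).astype(np.float32))
        cv2.fillConvexPoly(m,(h*16).round().astype(np.int32),255,shift=4)
    return cv2.resize(m,(x1-x0,y1-y0),interpolation=cv2.INTER_AREA)/255.
def fit(d,parts,p0,roi,mask,valid=None):
    x0,x1,y0,y1=roi;M=mask[y0:y1,x0:x1].astype(float);V=1 if valid is None else valid[y0:y1,x0:x1]
    f=lambda p:(((render(d,parts,p,roi)-M)**2)*V).sum()
    best=None
    for k in range(3):
        s=[.006,.003,.0015][k]
        sim=np.array([p0,p0+np.array([s,0,0]),p0+np.array([0,s,0]),p0+np.array([0,0,s*15])])
        r=minimize(f,p0,method="Nelder-Mead",options=dict(initial_simplex=sim,xatol=1e-5,fatol=1e-3));p0=r.x
    return r.x,r.fun,M.sum()
E
python3 - <<'E'
from h import *
np.set_printoptions(suppress=True,linewidth=200)
t=dict(np.load("pics/top0.npz"));s=dict(np.load("pics/scene0.npz"))
for nm,d in(("top",t),("scene",s)):
    P=cloud(d);im=d["img"].astype(int);V=d["depth"]>0
    hsv=cv2.cvtColor(d["img"],cv2.COLOR_RGB2HSV)
    # loose plate
    p0=np.array([.478,.277,-.25])
    uv=proj(d,place(D(),p0,.03));x0,y0=(uv.min(0)-12).astype(int);x1,y1=(uv.max(0)+12).astype(int);roi=(x0,x1,y0,y1)
    sat=hsv[:,:,1].astype(float);lo,hi=np.median(sat[y0:y0+6,x0:x1]),np.median(sat[int(uv[:,1].mean())-5:int(uv[:,1].mean())+5,int(uv[:,0].mean())-5:int(uv[:,0].mean())+5])
    soft=np.clip((sat-lo)/(hi-lo),0,1);soft=(sat>(lo+hi)/2)
    p,f,a=fit(d,[(D(),.022,.032)],p0,roi,soft);print(nm,"plate",p.round(4),np.degrees(p[2]).round(2),f,a,lo,hi)
    # pile
    p0=np.array([.655,-.08,.0])
    uv=proj(d,place(D(),p0,.078));x0,y0=(uv.min(0)-12).astype(int);x1,y1=(uv.max(0)+12).astype(int);roi=(x0,x1,y0,y1)
    m=(P[:,:,2]>.0685)
    p,f,a=fit(d,[(D(),.0685,.078)],p0,roi,m,V);print(nm,"pile",p.round(4),np.degrees(p[2]).round(2),f,a)
    o=cv2.resize(d["img"][y0:y1,x0:x1,::-1],None,fx=6,fy=6,interpolation=cv2.INTER_CUBIC)
    for z in(.078,.058):cv2.polylines(o,[(((proj(d,place(D(),p,z))-[x0,y0]+.5)*6-.5)*16).astype(np.int32)],True,(0,0,255) if z>.06 else (255,0,0),1,cv2.LINE_AA,4)
    cv2.imwrite(f"pics/pile_{nm}.png",o)
    # holder
    p0=np.array([.469,.123,.15])  # origin: shoulder
    up=box(-.008,0,-.035,.035);to=box(0,.04,-.03,.03)
    uv=np.r_[proj(d,place(up,p0,.092)),proj(d,place(to,p0,.022))];x0,y0=(uv.min(0)-10).astype(int);x1,y1=(uv.max(0)+10).astype(int);roi=(x0,x1,y0,y1)
    m=P[:,:,2]>.05;p,f,a=fit(d,[(up,.05,.092)],p0,roi,m,V);print(nm,"upright",p.round(4),np.degrees(p[2]).round(2),f,a)
E
```

```text
top plate [ 0.4836  0.275  -0.3329] -19.07 81.040676662822 1203.0 17.0 102.0
top pile [ 0.6629 -0.0781  0.0156] 0.9 17.154648212226068 1181.0
top upright [0.4689 0.1262 0.1505] 8.63 9.54551326412918 151.0
scene plate [ 0.4862  0.2737 -0.3332] -19.09 213.21247212610535 1767.0 19.0 104.0
scene pile [ 0.6656 -0.0799  0.012 ] 0.69 30.20266051518647 735.0
scene upright [0.4715 0.1248 0.1502] 8.6 11.357524029219531 366.0
```

```bash
python3 - <<'E'
from h import *
np.set_printoptions(suppress=True,linewidth=200)
t=dict(np.load("pics/top0.npz"));s=dict(np.load("pics/scene0.npz"))
for nm,d in(("top",t),("scene",s)):
    P=cloud(d);V=d["depth"]>0
    dk=box(0,.17,-.08,.08)
    p0=np.array([.565,-.085,.1])
    uv=np.r_[proj(d,place(dk,p0,.058)),proj(d,place(dk,p0,.02))];x0,y0=(uv.min(0)-9).astype(int);x1,y1=(uv.max(0)+9).astype(int);roi=(x0,x1,y0,y1)
    # ignore area behind rack (bottle etc.)
    m=P[:,:,2]>.047
    V=V&(P[:,:,0]<.745)&(P[:,:,2]<.1)
    p,f,a=fit(d,[(dk,.047,.058),(box(0,.004,-.08,.08),.047,.061),(D()+[.1,0.01],.058,.078)],p0,roi,m,V);print(nm,"slotmouth",p.round(4),np.degrees(p[2]).round(2),f,a)
    o=cv2.resize(d["img"][y0:y1,x0:x1,::-1],None,fx=4,fy=4,interpolation=cv2.INTER_CUBIC)
    for b,z in((dk,.058),(box(0,.003,-.08,.08),.061),(box(-.05,0,-.08,.08),.034),(box(-.05,.17,-.08,.08),.022)):cv2.polylines(o,[(((proj(d,place(b,p,z))-[x0,y0]+.5)*4-.5)*16).astype(np.int32)],True,(0,0,255) if z!=.034 else (255,0,0),1,cv2.LINE_AA,4)
    cv2.imwrite(f"pics/rack_{nm}.png",o)
    up=box(-.008,0,-.035,.035);to=box(0,.04,-.03,.03)
    p=np.array([.4689,.1262,.1505]) if nm=="top" else np.array([.4715,.1248,.1502])
    uv=np.r_[proj(d,place(up,p,.092)),proj(d,place(to,p,.022))];x0,y0=(uv.min(0)-9).astype(int);x1,y1=(uv.max(0)+9).astype(int)
    o=cv2.resize(d["img"][y0:y1,x0:x1,::-1],None,fx=6,fy=6,interpolation=cv2.INTER_CUBIC)
    for b,z in((up,.092),(up,.022),(to,.028)):cv2.polylines(o,[(((proj(d,place(b,p,z))-[x0,y0]+.5)*6-.5)*16).astype(np.int32)],True,(0,0,255) if z!=.022 else (255,0,0),1,cv2.LINE_AA,4)
    cv2.imwrite(f"pics/hold_{nm}.png",o)
    bd=box(-.085,.085,-.195,.195)
E
cd pics
python3 - <<'E'
import cv2,numpy as np
for a in("pile","rack","hold"):
    A=[cv2.imread(f"{a}_{n}.png") for n in("top","scene")]
    h=max(i.shape[0] for i in A);o=np.hstack([cv2.copyMakeBorder(i,0,h-i.shape[0],0,4,cv2.BORDER_CONSTANT) for i in A])
    f=min(1,800/o.shape[1],600/o.shape[0]);cv2.imwrite(f"m_{a}.png",cv2.resize(o,None,fx=f,fy=f,interpolation=cv2.INTER_AREA))
E
```

```text
top slotmouth [ 0.5607 -0.0982  0.0803] 4.6 40.233479430988076 5459.0
scene slotmouth [ 0.5635 -0.1006  0.0804] 4.6 207.397693194925 3994.0
```

View pics/m_pile.png

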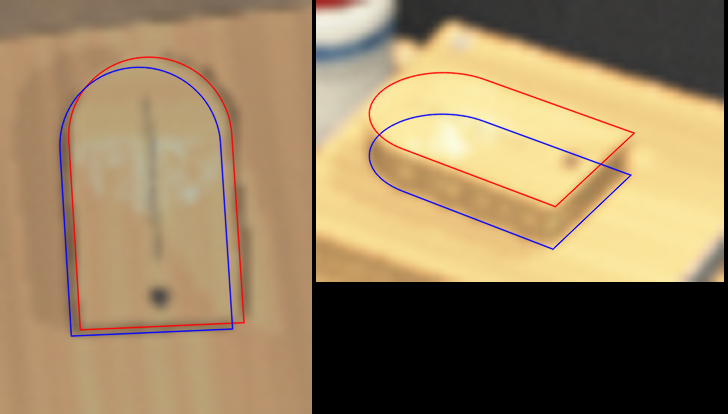

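View pics/m_rack.png

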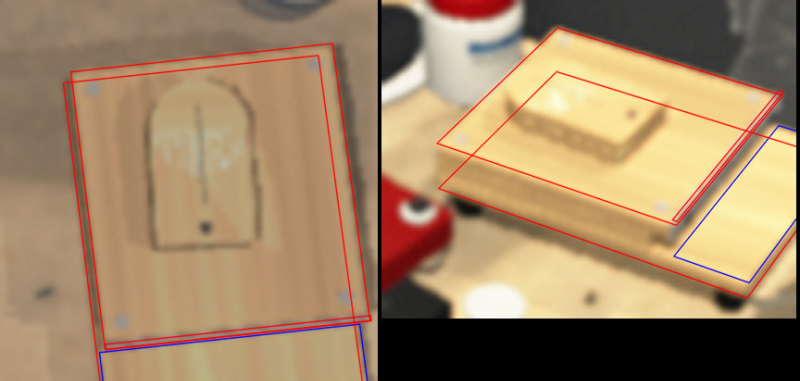

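View pics/m_hold.png

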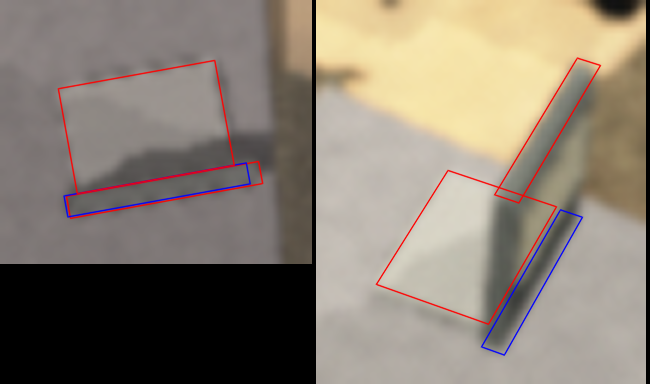

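Run:
```python
from h import *
t=dict(np.load("pics/top0.npz"));s=dict(np.load("pics/scene0.npz"))
out=[]
for d,rois in((t,[(425,470,180,245),(325,385,275,320)]),(s,[(320,385,145,190),(340,395,225,285)])):
  P=cloud(d)
  for (x0,x1,y0,y1),th in zip(rois,(.0685,.05)):
    f=400//max(x1-x0,y1-y0)
    o=cv2.resize(d["img"][y0:y1,x0:x1,::-1],None,fx=f,fy=f,interpolation=cv2.INTER_CUBIC)
    m=cv2.resize((P[y0:y1,x0:x1,2]>th).astype(np.uint8),None,fx=f,fy=f,interpolation=cv2.INTER_NEAREST)
    c,_=cv2.findContours(m,cv2.RETR_EXTERNAL,cv2.CHAIN_APPROX_NONE);cv2.drawContours(o,c,-1,(0,0,255),1)
    out.append(cv2.copyMakeBorder(o,0,400-o.shape[0],0,400-o.shape[1],cv2.BORDER_CONSTANT))
o=np.vstack([np.hstack(out[:2]),np.hstack(out[2:])]);cv2.imwrite("pics/mask.png",cv2.resize(o,None,fx=.75,fy=.75,interpolation=cv2.INTER_AREA))
```

```text
(no output)
```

View pics/mask.png

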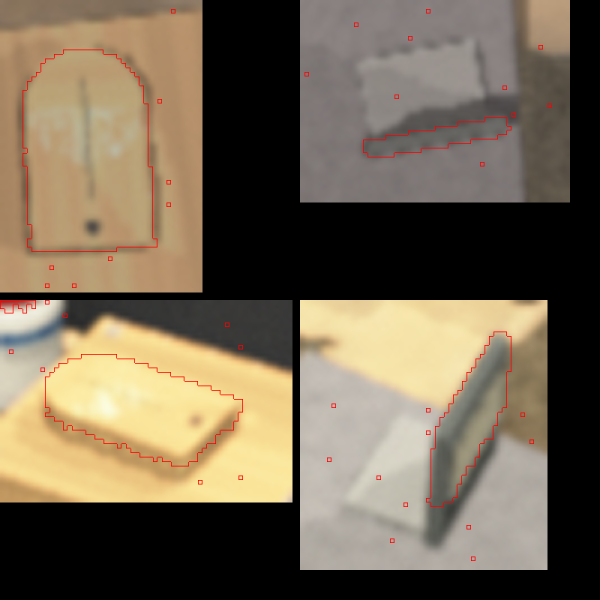

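Run:
```python
from h import *
from scipy.ndimage import binary_fill_holes,binary_opening
np.set_printoptions(suppress=True,linewidth=200)
t=dict(np.load("pics/top0.npz"));s=dict(np.load("pics/scene0.npz"));out=[]
for nm,d in(("top",t),("scene",s)):
    im=d["img"].astype(int);m=(im[:,:,0]-im[:,:,2])
    p0=np.array([.485,.274,-.333])
    uv=proj(d,place(D(),p0,.03));x0,y0=(uv.min(0)-8).astype(int);x1,y1=(uv.max(0)+8).astype(int);roi=(x0,x1,y0,y1)
    sub=m[y0:y1,x0:x1];th,b=cv2.threshold(np.clip(sub,0,255).astype(np.uint8),0,255,cv2.THRESH_OTSU)
    M=np.zeros(m.shape);M[y0:y1,x0:x1]=binary_opening(binary_fill_holes(b>0))
    p,f,a=fit(d,[(D(),.022,.032)],p0,roi,M);print(nm,"plate",p.round(4),np.degrees(p[2]).round(2),f,a,th)
    o=cv2.resize(d["img"][y0:y1,x0:x1,::-1],None,fx=6,fy=6,interpolation=cv2.INTER_CUBIC)
    cv2.polylines(o,[(((proj(d,place(D(),p,.032))-[x0,y0]+.5)*6-.5)*16).astype(np.int32)],True,(0,0,255),1,cv2.LINE_AA,4)
    out.append(cv2.copyMakeBorder(o,0,600-o.shape[0],0,0,cv2.BORDER_CONSTANT))
o=np.hstack(out);f=min(1,800/o.shape[1]);cv2.imwrite("pics/plate.png",cv2.resize(o,None,fx=f,fy=f,interpolation=cv2.INTER_AREA))
```

```text
top plate [ 0.4836  0.2753 -0.3425] -19.62 15.372195309496348 1104.0 39.0
scene plate [ 0.4868  0.2735 -0.3303] -18.93 18.76964244521338 1533.0 55.0
```

View pics/plate.png

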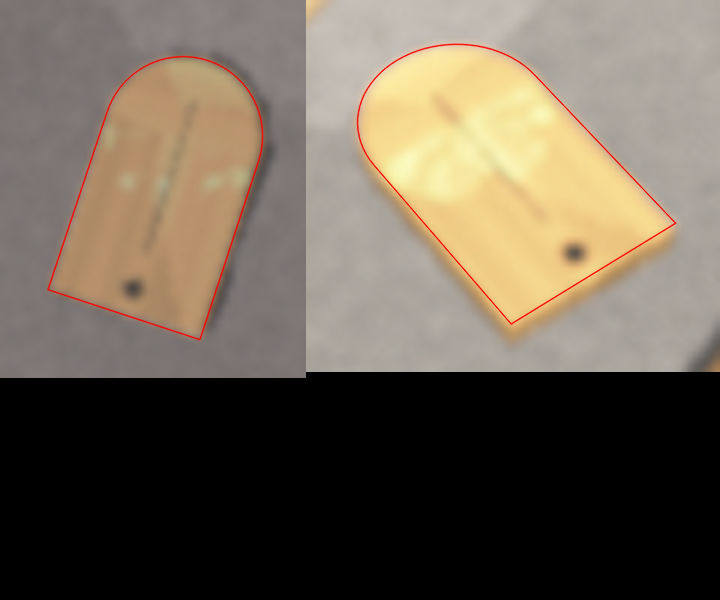

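>>> jog_arm([
  [2.6,3.3,0.2,-4,45],
  [2.6,3.3,0.2,-4,45],
  [2.6,3.3,0.2,-4,45],
  [2.6,3.3,0.2,-4,45],
  [2.6,3.3,0.2,-4,45],
  [2.6,3.3,0,-4,45],
  [2.6,3.3,0,-4,45],
  [2.6,3.3,0,-4,45],
  [2.6,3.3,0,-4,45],
  [2.6,3.3,0,-3,45],
])

```text
t: 0.93
tcp_pos: [0.4644, -0.2606, 0.2362]
tool_rot: [0.982, -0.19, -0.003, -0.002]
force: [0.4, -0.2, 0.1]
finger_gap: 0.823
```

The plate outline fits closely in both cameras: about (0.485, 0.274), yaw -19.2°. Next I'll move above it.

>>> jog_arm([
  [0.1,3.9,0,0.3,45],
  [0.1,3.9,0,0.3,45],
  [0.1,3.9,0,0.3,45],
  [0.1,3.9,0,0.3,45],
  [0.1,3.9,0,0.3,45],
  [0.1,3.9,0,0.3,45],
  [0.1,3.9,0,0.3,45],
  [0.1,3.9,0,0.3,45],
  [0.1,3.9,0,0.3,45],
  [0.1,3.9,0,0,45],
])

```text
t: 1.77
tcp_pos: [0.4759, 0.147, 0.234]
tool_rot: [0.986, -0.168, -0.002, -0.001]
force: [0.3, -0.3, 0.2]
finger_gap: 0.825
```

>>> jog_arm([
  [0.2,3.9,-2,0,45],
  [0.2,3.9,-2,0,45],
  [0.2,3.9,-2,0,45],
  [0,0,0,0,45],
])

```text
t: 2.1
tcp_pos: [0.4808, 0.2652, 0.1778]
tool_rot: [0.986, -0.164, 0.001, -0.003]
force: [0.1, 0.2, -0.4]
finger_gap: 0.821
```

>>> jog_arm([
  [0.1,0.6,-4,-0.3,45],
  [0.05,0.4,-4,0,45],
  [0,0,-3,0,45],
  [0,0,0,0,45],
  [0,0,0,0,45],
])

```text
t: 2.52
tcp_pos: [0.4825, 0.2777, 0.0674]
tool_rot: [0.987, -0.163, 0.002, -0.003]
force: [0.4, -0.4, 0.4]
finger_gap: 0.825
```

```bash
cat > look.py <<'E'
import sys
from station import *
from h import *
np.set_printoptions(suppress=True,precision=4,linewidth=200)
s=sense();n=sys.argv[1]
print(s["t"],s["tcp_pos"],s["force"],s["finger_gap"],"toolx deg",np.degrees(R.from_quat(s["tool_rot"]).as_matrix()[:2,0]@[1,0]) if 0 else np.degrees(np.arctan2(*R.from_quat(s["tool_rot"]).as_matrix()[[1,0],0])),"tool z",R.from_quat(s["tool_rot"]).as_matrix()[:,2],"q",s["q"])
for c in sys.argv[2:]:
    c,x0,x1,y0,y1=c.split(",");x0,x1,y0,y1=map(int,(x0,x1,y0,y1))
    d=snapshot(c);np.savez(f"pics/{n}_{c}.npz",**d)
    f=min(800/(x1-x0),600/(y1-y0));cv2.imwrite(f"pics/{n}_{c}.png",cv2.resize(d["img"][y0:y1,x0:x1,::-1],None,fx=f,fy=f,interpolation=cv2.INTER_CUBIC))
E
python3 look.py a scene,240,440,200,380 top,240,340,240,340
```

```text
2.5167 [0.4825 0.2777 0.0674] [ 0.4334 -0.4048  0.4352] 0.8246995159489523 toolx deg -18.741491446221723 tool z [ 0.0052  0.0059 -1.    ] q [0.3193 0.6768 1.738  0.006  0.72   2.2127]
```

View pics/a_scene.png

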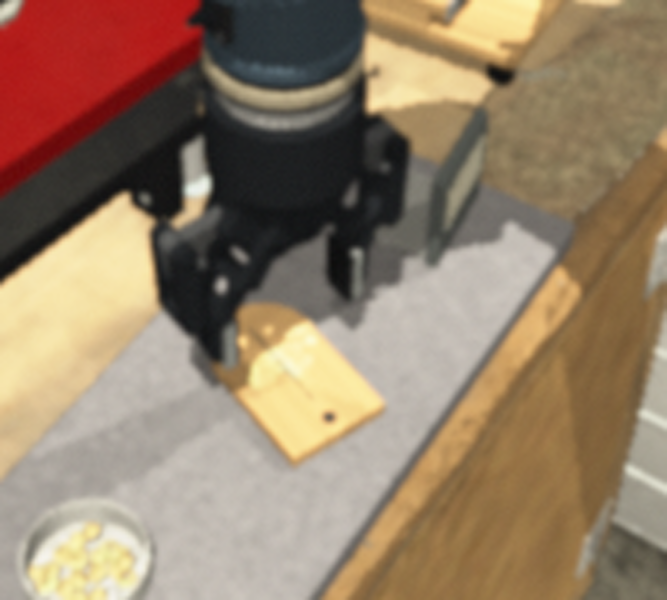

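View pics/a_top.png

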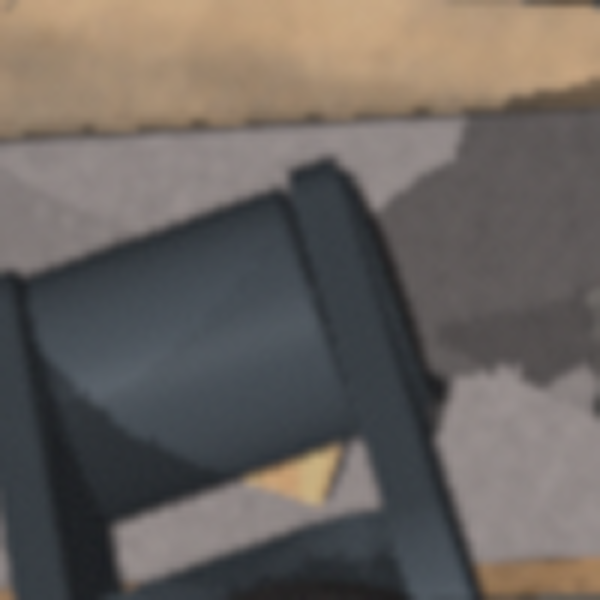

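The scene view shows the fingers straddling the plate, with tips near (230,365) and (350,290). Descending now, with a 2 mm correction in y.

>>> jog_arm([
  [0,-0.2,-2.0,-0.5,45],
  [0,0,-1.3,0,45],
  [0,0,0,0,45],
  [0,0,0,0,45],
])

```text
t: 2.95
tcp_pos: [0.4898, 0.276, 0.0441]
tool_rot: [0.986, -0.169, 0.011, -0.008]
force: [0.6, -0.2, -0.2]
finger_gap: 0.823
```

```bash
python3 look.py b scene,260,360,250,350
```

```text
2.95 [0.4898 0.276  0.0441] [ 0.5785 -0.1558 -0.2153] 0.8234394790832131 toolx deg -19.42332180641351 tool z [ 0.0236  0.0116 -0.9997] q [0.3124 0.7171 1.7466 0.0062 0.6519 2.2172]
```

View pics/b_scene.png

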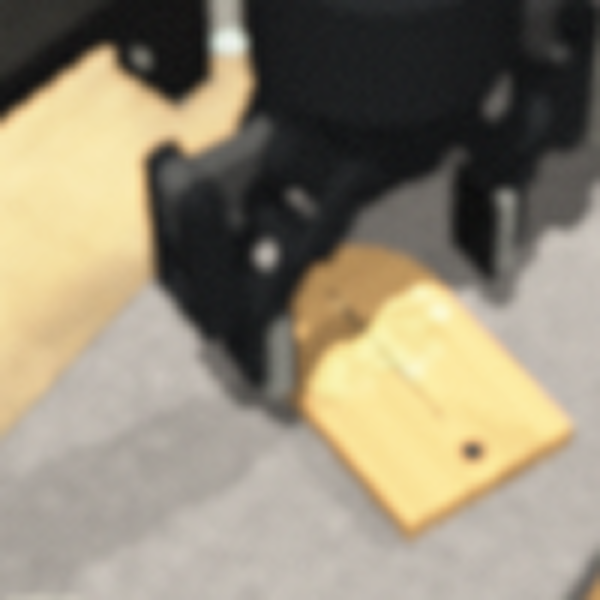

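>>> jog_arm([
  [0,0,0,0,45],
])

```text
t: 3.08
tcp_pos: [0.491, 0.2762, 0.046]
tool_rot: [0.986, -0.169, 0.012, -0.008]
force: [0.1, -0.0, 0.1]
finger_gap: 0.825
```

>>> jog_arm([
  [-0.3,0,0,0,45],
])

```text
t: 3.17
tcp_pos: [0.4897, 0.2765, 0.0477]
tool_rot: [0.985, -0.169, 0.014, -0.009]
force: [-0.2, 0.9, 0.1]
finger_gap: 0.824
```

>>> jog_arm([
  [-0.3,0,0,0,45],
])

```text
t: 3.25
tcp_pos: [0.4871, 0.2766, 0.0488]
tool_rot: [0.985, -0.169, 0.015, -0.01]
force: [-0.1, 0.1, 0.1]
finger_gap: 0.823
```

```bash
python3 look.py c scene,0,640,0,480 top,240,340,240,340; python3 -c "
from station import *
s=sense();print(s['tau'],s['qd'],s['force'],s['ft_torque'])"
```

```text
3.25 [0.4871 0.2766 0.0488] [-0.1411  0.1103  0.0865] 0.8233088581623573 toolx deg -19.470958785681745 tool z [ 0.0324  0.0143 -0.9994] q [0.3151 0.7055 1.7573 0.006  0.6436 2.2207]
[-6.56518084e-02 -4.31063747e+01 -8.97255957e+00  7.74672430e-03
 -1.38353552e-01  7.66106648e-03] [-0.00264046  0.01333973 -0.00733713 -0.00097521 -0.00214259 -0.0017636 ] [ 0.03345665 -0.43718754  0.42998072] [-0.02719458  0.01649305 -0.04756081]
```

View pics/c_scene.png

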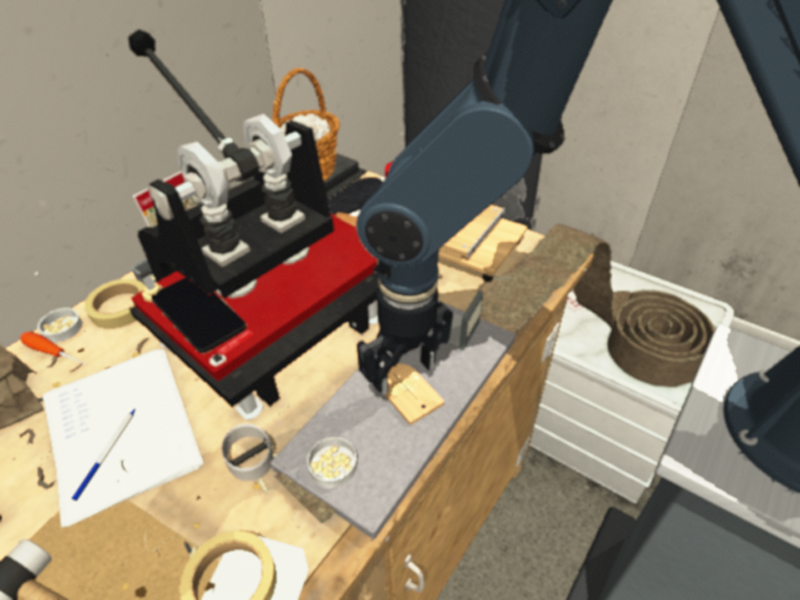

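>>> jog_arm([
  [0,0,0,0,45],
  [0,0,0,0,45],
])

```text
t: 3.52
tcp_pos: [0.486, 0.2767, 0.0489]
tool_rot: [0.986, -0.169, 0.014, -0.01]
force: [0.4, -0.4, -0.2]
finger_gap: 0.824
```

```bash
python3 -c "
from station import *
import numpy as np
np.set_printoptions(suppress=True,precision=4)
s=sense();print(s['t'],s['q'],s['tcp_pos'],s['tau'],s['qd'])"
```

```text
3.5167 [0.3159 0.7049 1.7587 0.006  0.6438 2.2207] [0.486  0.2767 0.0489] [  0.0026 -42.9406  -8.8697   0.008   -0.1151   0.0004] [-0.0016 -0.0013  0.0001 -0.0017  0.0006 -0.001 ]
```

>>> jog_arm([
  [0,0,1,0,45],
  [0,0,1,0,45],
])

```text
t: 3.68
tcp_pos: [0.4844, 0.2763, 0.068]
tool_rot: [0.986, -0.168, 0.012, -0.008]
force: [1.0, 0.7, 0.9]
finger_gap: 0.821
```

```bash
python3 -c "
from station import *
import numpy as np
np.set_printoptions(suppress=True,precision=4)
s=sense();print(s['t'],s['q'],s['tcp_pos'],s['tau'],s['qd'])"
```

```text
3.6833 [0.316  0.6714 1.752  0.0056 0.6892 2.221 ] [0.4844 0.2763 0.068 ] [  0.0406 -41.0094  -9.284    0.0094  -0.2567  -0.0018] [-0.0024 -0.2057 -0.0447 -0.0027  0.2741  0.0019]
```

>>> jog_arm([
  [0,0,0,0,45],
  [0,0,0,0,45],
])

```text
t: 3.85
tcp_pos: [0.4859, 0.2769, 0.0708]
tool_rot: [0.986, -0.168, 0.014, -0.009]
force: [0.5, -0.2, 0.9]
finger_gap: 0.826
```

```bash
python3 -c "
from station import *
import numpy as np
np.set_printoptions(suppress=True,precision=4)
s=sense();print(s['t'],s['q'],s['tcp_pos'],s['tau'],s['qd'])"
```

```text
3.85 [0.3162 0.6668 1.7501 0.0056 0.6911 2.2211] [0.4859 0.2769 0.0708] [ -0.0119 -42.4921 -10.039    0.0087  -0.1322   0.0001] [ 0.0022 -0.0269 -0.0117 -0.0001  0.0109  0.0006]
```

>>> jog_arm([
  [-0.1,-0.05,-0.6,0,45],
  [-0.1,-0.05,-0.6,0,45],
  [-0.1,0,-0.6,0,45],
])

```text
t: 4.1
tcp_pos: [0.4845, 0.2763, 0.0536]
tool_rot: [0.986, -0.168, 0.016, -0.011]
force: [-0.3, -0.2, 0.3]
finger_gap: 0.821
```

```bash
cat > st.py <<'E'
from station import *
from h import *
np.set_printoptions(suppress=True,precision=4,linewidth=200)
s=sense();m=R.from_quat(s["tool_rot"]).as_matrix()
print(s["t"],"tcp",s["tcp_pos"],"F",s["force"],"gap",round(s["finger_gap"],3),"yaw",np.degrees(np.arctan2(m[1,0],m[0,0])).round(2),"z",m[:2,2],"q",s["q"],"tau",s["tau"],"qd",s["qd"])
E
python3 st.py
```

```text
4.1 tcp [0.4845 0.2763 0.0536] F [-0.3006 -0.2363  0.2714] gap 0.821 yaw -19.41 z [0.0359 0.0155] q [0.316  0.6946 1.7647 0.006  0.6434 2.2206] tau [  0.0155 -43.3989  -9.1103   0.0067   0.0017  -0.0085] qd [ 0.0071  0.131   0.0631  0.0031 -0.1868  0.0061]
```

>>> jog_arm([
  [0,0,-0.6,0,45],
  [0,0,-0.6,0,45],
])

```text
t: 4.27
tcp_pos: [0.4834, 0.276, 0.0394]
tool_rot: [0.986, -0.168, 0.015, -0.01]
force: [-0.2, -0.2, 0.0]
finger_gap: 0.825
```

```bash
python3 st.py
```

```text
4.2667 tcp [0.4834 0.276  0.0394] F [-0.2281 -0.2099  0.0432] gap 0.825 yaw -19.41 z [0.0337 0.0148] q [0.316  0.7193 1.7704 0.0062 0.6153 2.2203] tau [  0.0452 -43.6763  -8.3362   0.0069  -0.0059   0.0012] qd [-0.0026  0.1517  0.0321 -0.0005 -0.1676 -0.0019]
```

>>> jog_arm([
  [0,0,4,0,45],
  [0,0,4,0,45],
  [0,0,4,0,45],
  [0,0,0,0,45],
  [0,0,0,0,45],
])

```text
t: 4.68
tcp_pos: [0.4757, 0.2731, 0.1463]
tool_rot: [0.986, -0.169, 0.001, -0.002]
force: [-0.6, 0.3, -0.1]
finger_gap: 0.824
```

```bash
python3 st.py
```

```text
4.6833 tcp [0.4757 0.2731 0.1463] F [-0.5601  0.3024 -0.1215] gap 0.824 yaw -19.43 z [0.0019 0.0044] q [0.3154 0.5417 1.7089 0.0046 0.8878 2.2224] tau [ -0.1017 -41.5503 -14.2524   0.0106  -0.1136   0.0004] qd [ 0.002  -0.0473 -0.0489 -0.0007  0.0111  0.0023]
```

Fast descents were tilting the tool, and a fast climb undid it. I'll descend slowly this time.

>>> jog_arm([
  [0.1,0.05,-0.5,0,45],
  [0.1,0.05,-1,0,45],
  [0.1,0.05,-1,0,45],
  [0.1,0.05,-1,0,45],
  [0.1,0,-1,0,45],
  [0.1,0,-1,0,45],
  [0,0,-1,0,45],
  [0,0,-1,0,45],
  [0,0,-0.7,0,45],
  [0,0,-0.5,0,45],
])

```text
t: 5.52
tcp_pos: [0.4779, 0.2736, 0.0426]
tool_rot: [0.986, -0.169, -0.005, 0.001]
force: [-0.1, 0.4, -0.2]
finger_gap: 0.823
```

```bash
python3 st.py
```

```text
5.5167 tcp [0.4779 0.2736 0.0426] F [-0.0932  0.388  -0.184 ] gap 0.823 yaw -19.46 z [-0.0103  0.0004] q [0.3151 0.7188 1.75   0.0057 0.6825 2.221 ] tau [ -0.0264 -43.4629  -8.6651   0.0068   0.0926   0.0006] qd [-0.0018  0.1295  0.0232  0.0015 -0.1419  0.0004]
```

>>> jog_arm([
  [0.2,0.1,-0.4,0,45],
  [0.2,0.1,-0.4,0,45],
  [0.1,0,-0.3,0,45],
  [0,0,0,0,45],
])

```text
t: 5.85
tcp_pos: [0.4832, 0.2758, 0.0293]
tool_rot: [0.986, -0.169, -0.006, 0.001]
force: [-0.1, 0.1, 0.5]
finger_gap: 0.817
```

```bash
python3 look.py d scene,260,360,250,340;python3 st.py
```

```text
5.85 [0.4832 0.2758 0.0293] [-0.08    0.0978  0.4845] 0.8169659137799634 toolx deg -19.4601815769985 tool z [-0.0114  0.0001 -0.9999] q [0.3158 0.7464 1.7382 0.0058 0.6677 2.2216]
5.9 tcp [0.4832 0.2758 0.0296] F [-0.0507 -0.4946  0.7896] gap 0.825 yaw -19.46 z [-0.011   0.0002] q [0.3159 0.7459 1.7382 0.0058 0.6679 2.2216] tau [ -0.0074 -43.6004  -8.174    0.0052   0.0443  -0.0009] qd [-0.0005 -0.0107  0.003   0.0014  0.0056 -0.001 ]
```

View pics/d_scene.png

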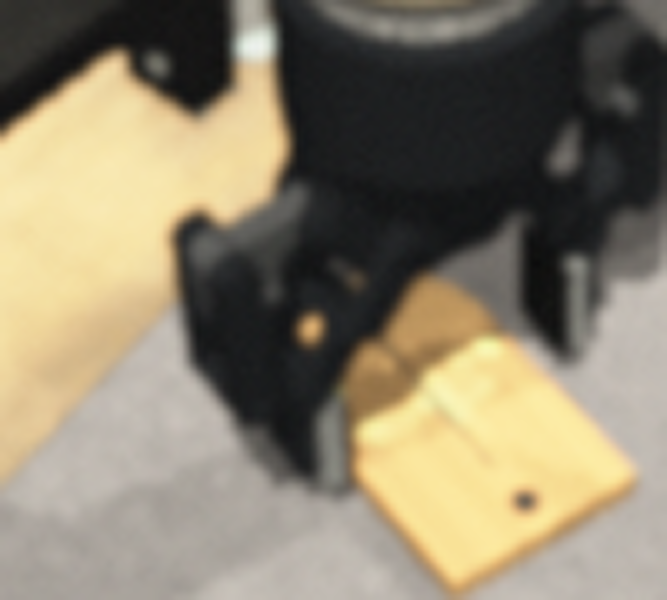

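>>> jog_arm([
  [0,0,-0.3,0,45],
  [0,0,-0.3,0,45],
  [0,0,-0.2,0,45],
  [0,0,0,0,45],
])

```text
t: 6.23
tcp_pos: [0.4843, 0.2762, 0.0225]
tool_rot: [0.986, -0.169, -0.004, 0.0]
force: [-0.0, 0.2, 0.1]
finger_gap: 0.824
```

```bash
python3 st.py
```

```text
6.2333 tcp [0.4843 0.2762 0.0225] F [-0.0382  0.2352  0.0883] gap 0.824 yaw -19.45 z [-0.0077  0.0013] q [0.316  0.7586 1.7395 0.006  0.6505 2.2215] tau [ -0.026  -44.0884  -8.1186   0.008   -0.0133  -0.0002] qd [-0.0008 -0.0053 -0.0001 -0.0016  0.     -0.0006]
```

>>> jog_arm([
  [-0.1,0,-0.15,0,45],
  [-0.1,-0.1,-0.15,0,45],
  [0,0,0,0,45],
])

```text
t: 6.48
tcp_pos: [0.4822, 0.2752, 0.0194]
tool_rot: [0.986, -0.169, -0.004, -0.0]
force: [0.1, 0.1, 0.4]
finger_gap: 0.823
```

>>> jog_arm([
  [0,0,0,0,60],
  [0,0,0,0,70],
  [0,0,0,0,85],
  [0,0,0,0,95],
  [0,0,0,0,95],
  [0,0,0,0,95],
], squeeze=25)

```text
t: 6.98
tcp_pos: [0.4821, 0.2751, 0.0197]
tool_rot: [0.986, -0.169, -0.004, -0.0]
force: [-0.0, 0.1, -0.2]
finger_gap: 0.693
```

```bash
python3 look.py e scene,260,360,250,340;python3 st.py
```

```text
6.9833 [0.4821 0.2751 0.0197] [-0.0103  0.1255 -0.2366] 0.693024118543385 toolx deg -19.44918647539472 tool z [-0.0072  0.0015 -1.    ] q [0.3153 0.7618 1.7469 0.0061 0.6393 2.2207]
7.0333 tcp [0.4821 0.2752 0.0196] F [-0.3827  0.3912  0.3761] gap 0.694 yaw -19.45 z [-0.0072  0.0015] q [0.3154 0.7618 1.7469 0.0061 0.6393 2.2207] tau [ -0.0063 -44.1365  -7.8278   0.0085   0.0135  -0.0007] qd [ 0.0011  0.001   0.     -0.001  -0.0004 -0.0008]
```

View pics/e_scene.png

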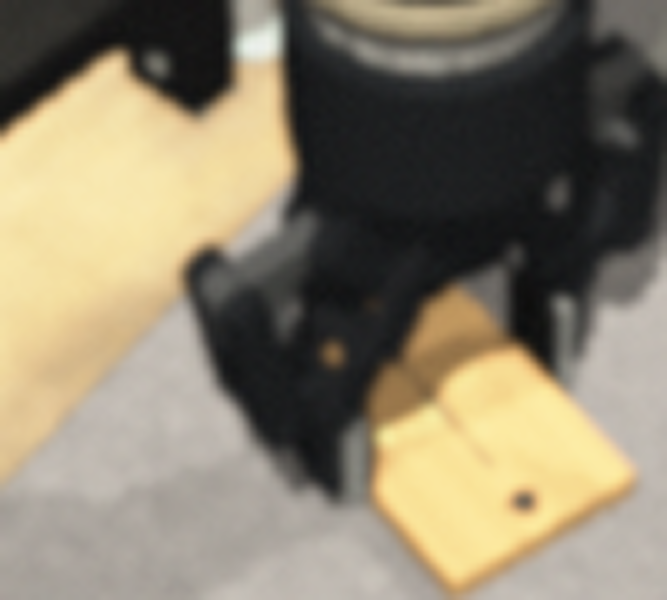

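Plate is gripped: the gap reads 59 mm and the plate did not visibly shift, with the hole still at (522,500) in the crop. So the average of the two cameras matches the robot frame. I'll refine the pile pose from several frames.

Run:
```python
from station import *
from h import *
np.set_printoptions(suppress=True,linewidth=200)
for nm in("top","scene"):
    fr=[snapshot(nm) for _ in range(5)];d=fr[0]
    z=np.array([f["depth"] for f in fr]);z[z==0]=np.nan;d["depth"]=np.nan_to_num(np.nanmedian(z,0)).astype(np.float32);d["img"]=np.mean([f["img"] for f in fr],0).astype(np.uint8)
    np.savez(f"pics/avg_{nm}.npz",**d)
    P=cloud(d);V=d["depth"]>0
    p0=np.array([.664,-.079,.014])
    uv=proj(d,place(D(),p0,.07));x0,y0=(uv.min(0)-8).astype(int);x1,y1=(uv.max(0)+8).astype(int);roi=(x0,x1,y0,y1)
    for th in(.066,.0685,.071):
        p,f,a=fit(d,[(D(),th,.078)],p0,roi,P[:,:,2]>th,V);print(nm,"pile",p.round(4),np.degrees(p[2]).round(2),f,a)
    m=(P[...,2]>.07)&(abs(P[...,0]-p[0])<.04)&(abs(P[...,1]-p[1])<.02);print("top z",np.median(P[m][:,2]))
    up=box(-.008,0,-.035,.035);p0=np.array([.47,.1255,.1504])
    uv=np.r_[proj(d,place(up,p0,.092)),proj(d,place(up,p0,.022))];x0,y0=(uv.min(0)-10).astype(int);x1,y1=(uv.max(0)+10).astype(int);roi=(x0,x1,y0,y1)
    if nm=="scene" or 1:
        m=P[:,:,2]>.05;p,f,a=fit(d,[(up,.05,.092)],p0,roi,m,V);print(nm,"upright",p.round(4),np.degrees(p[2]).round(2),f,a)
```

```text
top pile [ 0.663  -0.0782  0.0128] 0.73 19.786666666666665 1171.0
top pile [ 0.6629 -0.0782  0.0212] 1.21 18.69371780084583 1163.0
top pile [ 0.663  -0.0783  0.0197] 1.13 19.626605151864666 1150.0
top z 0.07641278669658957
top upright [0.4689 0.1264 0.1488] 8.53 9.67763168012303 142.0
scene pile [ 0.6373 -0.0548  0.3193] 18.3 1494.203475586313 2312.0
scene pile [ 0.6367 -0.0421  0.6024] 34.52 1511.3918339100346 2312.0
scene pile [ 0.6313 -0.0545  0.2552] 14.62 1565.477139561707 2312.0
top z nan
scene upright [0.4716 0.1246 0.1505] 8.62 99.48124567474048 437.0
  return _methods._mean(a, axis=axis, dtype=dtype,
  ret = ret.dtype.type(ret / rcount)
```

>>> jog_arm([
  [0,0,0.5,0,95],
  [0,0,1,0,95],
  [0,0,2,0,95],
  [0,0,2,0,95],
  [0,0,2,0,95],
  [0,0,2,0,95],
  [0,0,2,0,95],
  [0,0,1.5,0,95],
  [0,0,1,0,95],
  [0,0,0.5,0,95],
], squeeze=35)

```text
t: 8.37
tcp_pos: [0.4792, 0.2742, 0.1764]
tool_rot: [0.986, -0.169, -0.004, 0.0]
force: [0.8, 0.6, 0.4]
finger_gap: 0.691
```

```bash
python3 st.py
```

```text
8.3667 tcp [0.4792 0.2742 0.1764] F [0.8401 0.6244 0.4166] gap 0.691 yaw -19.45 z [-0.0086  0.001 ] q [0.3154 0.5051 1.667  0.0044 0.9775 2.2231] tau [  0.0572 -39.6685 -14.2674   0.0091   0.0414  -0.0002] qd [ 0.0004 -0.1144 -0.0527 -0.0001  0.1529  0.0013]
```

>>> jog_arm([
  [0,-1.5,0.5,1,95],
  [0.2,-3,0.5,2,95],
  [0.5,-3,0.5,2,95],
  [1,-3,0.5,2,95],
  [1.5,-3,0,2,95],
  [2,-3,0,2,95],
  [2.5,-3,0,2,95],
  [2.5,-3,0,2,95],
  [2.5,-3,0,2,95],
  [2,-3,0,2,95],
])

```text
t: 9.2
tcp_pos: [0.6216, -0.0159, 0.2037]
tool_rot: [1.0, 0.011, -0.005, -0.002]
force: [1.0, 1.6, -0.2]
finger_gap: 0.69
```

```bash
python3 st.py
```

```text
9.2 tcp [ 0.6216 -0.0159  0.2037] F [ 1.0183  1.6466 -0.2343] gap 0.69 yaw 1.21 z [-0.0107  0.0029] q [-0.2054  0.5582  1.4608  0.0008  1.1336  1.344 ] tau [  1.0348 -46.5213 -15.3352  -0.0995  -0.0475   0.6281] qd [-0.5382  0.3122 -0.6364 -0.0073  0.3459 -0.9636]
```

>>> jog_arm([
  [1.5,-2,0,0,95],
  [1,-1.5,0,0,95],
  [0.4,-1,0,0,95],
  [0.2,-0.4,0,0,95],
  [0,0,0,0,95],
  [0,0,0,0,95],
])

```text
t: 9.7
tcp_pos: [0.6556, -0.0754, 0.2031]
tool_rot: [1.0, 0.007, -0.005, -0.001]
force: [-0.2, -0.1, -0.0]
finger_gap: 0.686
```

```bash
python3 look.py f scene,290,430,100,220;python3 st.py
```

```text
9.7 [ 0.6556 -0.0754  0.2031] [-0.1937 -0.1384 -0.006 ] 0.6856572512567973 toolx deg 0.7733178736601696 tool z [-0.0103  0.0015 -0.9999] q [-0.2829  0.6093  1.3583 -0.0015  1.1843  1.275 ]
9.75 tcp [ 0.6554 -0.0751  0.2031] F [ 0.3743  0.3932 -0.6123] gap 0.686 yaw 0.8 z [-0.0105  0.0015] q [-0.2824  0.6091  1.3587 -0.0016  1.1843  1.275 ] tau [ -0.3556 -48.0632 -18.1615  -0.0034   0.0072  -0.0008] qd [ 0.0103 -0.0043  0.0019 -0.0008 -0.0017  0.0002]
```

View pics/f_scene.png

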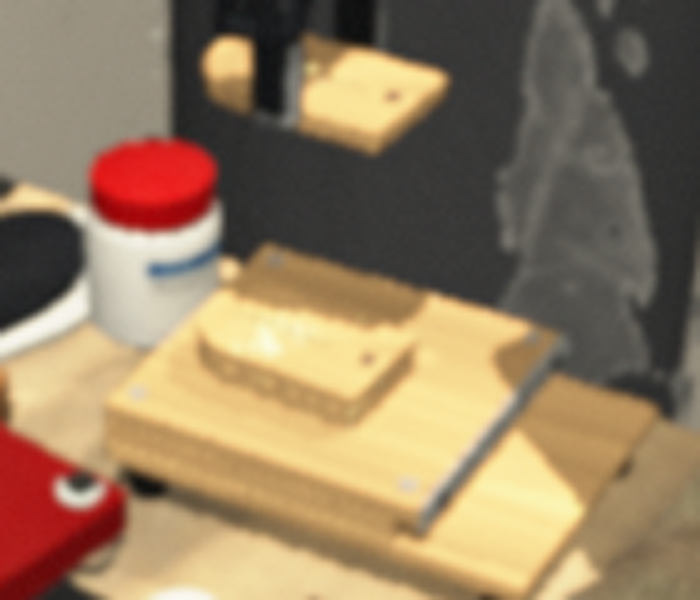

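>>> jog_arm([
  [0.1,-0.1,-0.5,0,95],
  [0.1,-0.1,-1,0,95],
  [0.1,-0.1,-1.2,0,95],
  [0.1,-0.05,-1.2,0,95],
  [0.1,-0.05,-1.2,0,95],
  [0,0,-1.2,0,95],
  [0,0,-1,0,95],
  [0,0,-1,0,95],
  [0,0,-0.6,0,95],
  [0,0,-0.3,0,95],
])

```text
t: 10.58
tcp_pos: [0.6566, -0.0726, 0.0994]
tool_rot: [1.0, 0.01, -0.009, -0.002]
force: [0.6, -0.5, -0.8]
finger_gap: 0.687
```

>>> jog_arm([
  [0,0,0,0,95],
])

```text
t: 10.67
tcp_pos: [0.6559, -0.0724, 0.098]
tool_rot: [1.0, 0.01, -0.01, -0.003]
force: [-0.4, 0.5, -0.3]
finger_gap: 0.692
```

```bash
python3 look.py g scene,310,390,110,190;python3 st.py
```

```text
10.6667 [ 0.6559 -0.0724  0.098 ] [-0.3528  0.4629 -0.3381] 0.6919517159306081 toolx deg 1.193601361180883 tool z [-0.0195  0.0051 -0.9998] q [-0.2787  0.7392  1.4267 -0.0006  0.9959  1.2716]
10.7167 tcp [ 0.6561 -0.0724  0.0984] F [-0.0394 -0.3704 -1.6143] gap 0.686 yaw 1.19 z [-0.0191  0.005 ] q [-0.2787  0.7387  1.4264 -0.0006  0.9962  1.2716] tau [  0.0132 -50.6734 -14.973    0.0004   0.0155   0.    ] qd [-0.0006 -0.0195 -0.0118 -0.0012  0.0078  0.0015]
```

View pics/g_scene.png

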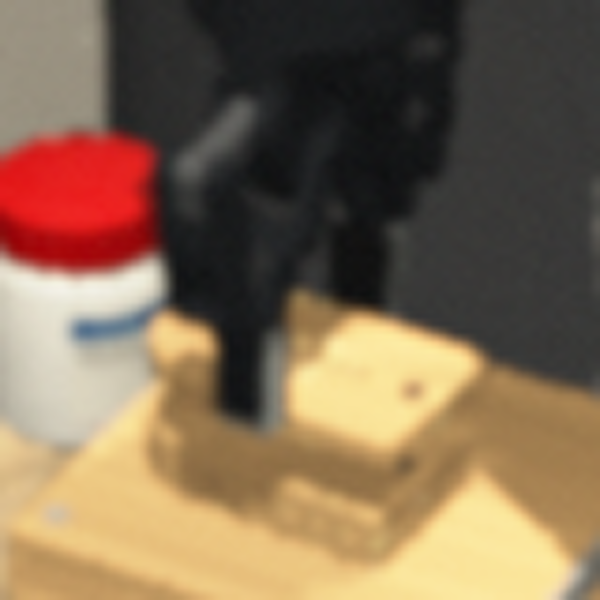

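>>> jog_arm([
  [0.2,-0.3,0,-0.1,95],
  [0.2,-0.3,0,-0.1,95],
  [0.1,-0.1,0,-0.1,95],
  [0,0,0,0,95],
])

```text
t: 11.05
tcp_pos: [0.6635, -0.0808, 0.1008]
tool_rot: [1.0, 0.007, -0.007, -0.002]
force: [0.4, -0.1, -0.5]
finger_gap: 0.69
```

```bash
python3 st.py
```

```text
11.05 tcp [ 0.6635 -0.0808  0.1008] F [ 0.3843 -0.088  -0.4508] gap 0.69 yaw 0.86 z [-0.0142  0.0035] q [-0.2878  0.7432  1.4061 -0.0008  1.0069  1.2684] tau [  0.036  -50.4571 -14.8758  -0.0022   0.064    0.002 ] qd [-0.0032 -0.0071 -0.0104  0.0008  0.0022 -0.0005]
```

>>> jog_arm([
  [-0.1,0.05,-0.4,0,95],
  [-0.1,0.05,-0.5,0,95],
  [0,0,-0.4,0,95],
  [0,0,-0.2,0,95],
  [0,0,0,0,95],
])

```text
t: 11.47
tcp_pos: [0.662, -0.0803, 0.0858]
tool_rot: [1.0, 0.007, -0.006, -0.001]
force: [-0.5, -0.2, -1.0]
finger_gap: 0.685
```

```bash
python3 st.py
```

```text
11.4667 tcp [ 0.662  -0.0803  0.0858] F [-0.4877 -0.2146 -0.9529] gap 0.685 yaw 0.83 z [-0.0114  0.0028] q [-0.2876  0.7604  1.4199 -0.0007  0.9731  1.2692] tau [ -0.0443 -51.0188 -14.5853  -0.0023  -0.0019   0.0001] qd [-0.0006  0.0048  0.0056  0.0022 -0.0001  0.0014]
```

>>> jog_arm([
  [-0.1,0.1,-0.2,0,95],
  [0,0,-0.2,0,95],
  [0,0,0,0,95],
])

```text
t: 11.72
tcp_pos: [0.6605, -0.0788, 0.0808]
tool_rot: [1.0, 0.007, -0.006, -0.002]
force: [-0.4, 0.2, -1.1]
finger_gap: 0.693
```

```bash
python3 look.py i scene,315,390,125,190;python3 st.py
python3 - <<'E'
from h import *
d=dict(np.load("pics/i_scene.npz"))
x0,x1,y0,y1=315,390,125,190;f=9
o=cv2.resize(d["img"][y0:y1,x0:x1,::-1],None,fx=f,fy=f,interpolation=cv2.INTER_CUBIC)
p=np.array([.6656,-.0799,.0145])
for z,c in((.058,(255,0,0)),(.078,(0,0,255))):
    cv2.polylines(o,[(((proj(d,place(D(),p,z))-[x0,y0]+.5)*f-.5)*16).astype(np.int32)],True,c,1,cv2.LINE_AA,4)
cv2.imwrite("pics/i2.png",o)
E
```

```text
11.7167 [ 0.6605 -0.0788  0.0808] [-0.3721  0.2477 -1.064 ] 0.693101266606084 toolx deg 0.8412935919371483 tool z [-0.0126  0.0032 -0.9999] q [-0.2862  0.7656  1.4259 -0.0006  0.9631  1.2703]
11.7667 tcp [ 0.6605 -0.0788  0.081 ] F [-0.2795  0.2512 -0.7822] gap 0.686 yaw 0.84 z [-0.0126  0.0032] q [-0.2862  0.7654  1.4258 -0.0006  0.9633  1.2703] tau [ -0.1071 -50.8754 -14.3685  -0.0112   0.0076   0.0003] qd [-0.0016 -0.0042 -0.0037  0.0003  0.002   0.0001]
```

View pics/i2.png

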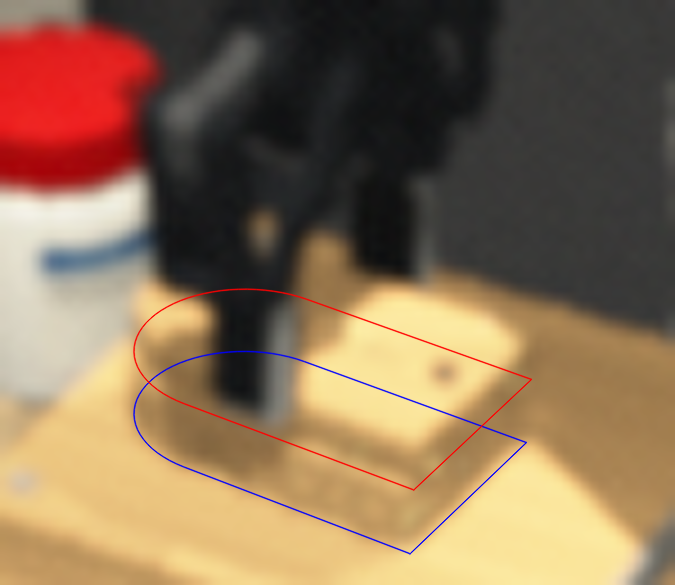

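```bash
python3 look.py j top,415,475,175,250
python3 - <<'E'
from h import *
np.set_printoptions(suppress=True,precision=4)
def hole(d,uv,r=6):
    g=cv2.cvtColor(d["img"],cv2.COLOR_RGB2GRAY).astype(float);u,v=int(round(uv[0])),int(round(uv[1]))
    w=g[v-r:v+r+1,u-r:u+r+1];k=cv2.resize(w,None,fx=1,fy=1);
    ww=g[v-3:v+4,u-3:u+4];bg=np.median(w);a=np.clip(bg-ww-12,0,None);yy,xx=np.mgrid[v-3:v+4,u-3:u+4]
    return np.array([(a*xx).sum(),(a*yy).sum()])/a.sum(),bg-ww.min()
s0=dict(np.load("pics/scene0.npz"));si=dict(np.load("pics/i_scene.npz"));t0=dict(np.load("pics/top0.npz"))
o=[]
print("loose now",h:=hole(si,(315+442/9,125+372/9)),atz(si,h[0],.0932))
print("pile0",h:=hole(s0,(290+197/2.7,130+111/2.7)),atz(s0,h[0],.078))
print("loose0",h:=hole(s0,(290+131/2.7,130+526/2.7)),atz(s0,h[0],.032))
print("pile0 top",h:=hole(t0,(400+228/5,170+301/5)),atz(t0,h[0],.078))
print("loose0 top",h:=hole(t0,(260+144/6.5,250+429/6.5)),atz(t0,h[0],.032))
E
```

```text
11.7667 [ 0.6605 -0.0788  0.081 ] [-0.2795  0.2512 -0.7822] 0.6862024030087638 toolx deg 0.8408266166522957 tool z [-0.0126  0.0032 -0.9999] q [-0.2862  0.7654  1.4258 -0.0006  0.9633  1.2703]
loose now (array([364.527 , 166.5311]), np.float64(59.0)) [[ 0.6227 -0.0791  0.0932]]
pile0 (array([363.4949, 171.702 ]), np.float64(50.0)) [[ 0.6247 -0.0793  0.078 ]]
loose0 (array([338.2984, 324.6777]), np.float64(108.0)) [[0.4482 0.2872 0.032 ]]
pile0 top (array([445.1276, 230.0234]), np.float64(79.0)) [[ 0.6237 -0.0784  0.078 ]]
loose0 top (array([281.7333, 315.6667]), np.float64(62.0)) [[0.446  0.2884 0.032 ]]
```

View pics/j_top.png

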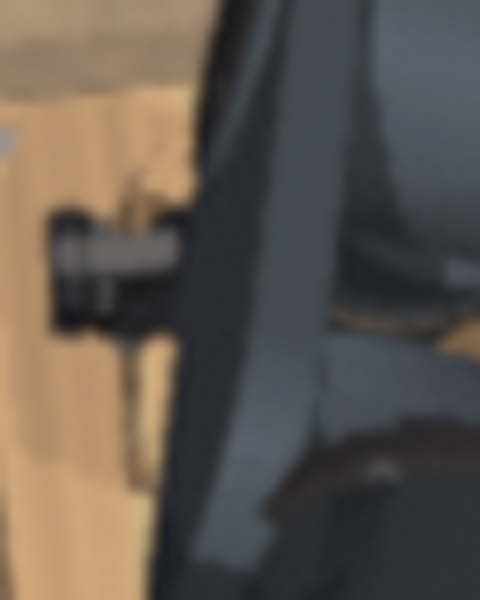

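Run:
```python
from h import *
s0=dict(np.load("pics/scene0.npz"));si=dict(np.load("pics/i_scene.npz"))
p=np.array([.6656,-.0799,.0145]);out=[]
for d,z,(x0,x1,y0,y1) in((s0,.078,(345,385,155,190)),(si,.0932,(345,385,150,185))):
    f=10;o=cv2.resize(d["img"][y0:y1,x0:x1,::-1],None,fx=f,fy=f,interpolation=cv2.INTER_CUBIC)
    for zz in (z,z-.01):cv2.polylines(o,[(((proj(d,place(D(),p,zz))-[x0,y0]+.5)*f-.5)*16).astype(np.int32)],True,(0,0,255),1,cv2.LINE_AA,4)
    out.append(o)
cv2.imwrite("pics/cmp.png",np.hstack(out))
```

```text
(no output)
```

View pics/cmp.png

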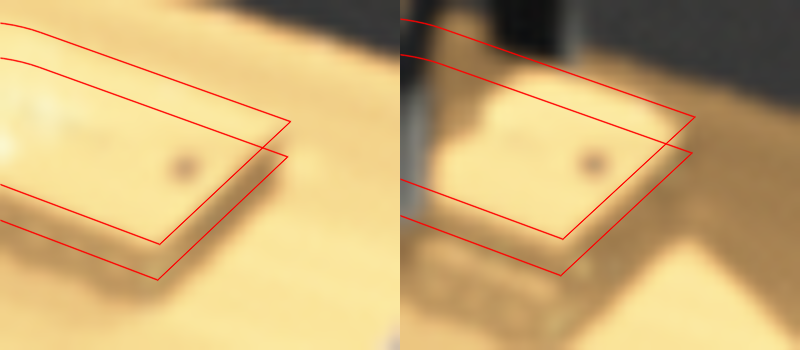

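>>> jog_arm([
  [0.12,-0.02,-0.1,0,95],
  [0,0,-0.1,0,95],
  [0,0,0,0,95],
])

```text
t: 12.07
tcp_pos: [0.6625, -0.0792, 0.0794]
tool_rot: [1.0, 0.007, -0.006, -0.001]
force: [1.2, -0.1, -0.5]
finger_gap: 0.691
```

```bash
python3 st.py
```

```text
12.0667 tcp [ 0.6625 -0.0792  0.0794] F [ 1.164  -0.1075 -0.4532] gap 0.691 yaw 0.84 z [-0.0111  0.0028] q [-0.2859  0.7691  1.4222 -0.0006  0.9617  1.2705] tau [ -0.014  -51.0548 -14.3472  -0.0009   0.0135   0.0001] qd [ 0.0026 -0.0027 -0.0067  0.0006 -0.0005 -0.0004]
```

>>> jog_arm([
  [-0.05,0,-0.12,0,95],
  [0,0,-0.1,0,95],
  [0,0,0,0,95],
])

```text
t: 12.32
tcp_pos: [0.6622, -0.0793, 0.0773]
tool_rot: [1.0, 0.007, -0.005, -0.001]
force: [-0.0, -0.3, -0.3]
finger_gap: 0.691
```

```bash
python3 st.py
```

```text
12.3167 tcp [ 0.6622 -0.0793  0.0773] F [-0.0058 -0.3368 -0.3114] gap 0.691 yaw 0.84 z [-0.0105  0.0025] q [-0.2862  0.7716  1.4243 -0.0006  0.9564  1.2703] tau [  0.0054 -51.0056 -14.1899  -0.0003   0.0231  -0.    ] qd [-0.0002 -0.0003  0.0027  0.0008  0.002  -0.0021]
```

>>> jog_arm([
  [-0.02,0,-0.1,0,95],
  [0,0,0,0,95],
])

```text
t: 12.48
tcp_pos: [0.6619, -0.0793, 0.0761]
tool_rot: [1.0, 0.007, -0.005, -0.001]
force: [-0.3, 0.6, -1.1]
finger_gap: 0.687
```

```bash
python3 st.py
```

```text
12.4833 tcp [ 0.6619 -0.0793  0.0761] F [-0.2652  0.5982 -1.0522] gap 0.687 yaw 0.84 z [-0.0106  0.0026] q [-0.2863  0.7729  1.4256 -0.0006  0.9541  1.2702] tau [ -0.0188 -51.1575 -14.2683  -0.0012   0.0047  -0.0004] qd [ 0.0006 -0.0035 -0.0039 -0.0006  0.002   0.0024]
```

```bash
python3 look.py k scene,345,385,150,185
python3 - <<'E'
from h import *
np.set_printoptions(suppress=True,precision=4)
s0=dict(np.load("pics/scene0.npz"));si=dict(np.load("pics/k_scene.npz"))
def hole(d,uv):
    g=cv2.cvtColor(d["img"],cv2.COLOR_RGB2GRAY).astype(float);u,v=map(int,np.round(uv))
    w=g[v-6:v+7,u-6:u+7];ww=g[v-3:v+4,u-3:u+4];a=np.clip(np.median(w)-ww-12,0,None);yy,xx=np.mgrid[v-3:v+4,u-3:u+4]
    return np.array([(a*xx).sum(),(a*yy).sum()])/a.sum()
h=hole(si,(364,168));print(h,atz(si,h,.0885),"target .6247 -.0793")
p=np.array([.6656,-.0799,.0145]);out=[]
for d,z,(x0,x1,y0,y1) in((s0,.078,(345,385,155,190)),(si,.0885,(345,385,152,187))):
    f=10;o=cv2.resize(d["img"][y0:y1,x0:x1,::-1],None,fx=f,fy=f,interpolation=cv2.INTER_CUBIC)
    for zz in (z,z-.01):cv2.polylines(o,[(((proj(d,place(D(),p,zz))-[x0,y0]+.5)*f-.5)*16).astype(np.int32)],True,(0,0,255),1,cv2.LINE_AA,4)
    out.append(o)
cv2.imwrite("pics/cmp2.png",np.hstack(out))
E
```

```text
12.4833 [ 0.6619 -0.0793  0.0761] [-0.2652  0.5982 -1.0522] 0.6865867096812737 toolx deg 0.8413786140284893 tool z [-0.0106  0.0026 -0.9999] q [-0.2863  0.7729  1.4256 -0.0006  0.9541  1.2702]
[364.7331 168.8547] [[ 0.6208 -0.0774  0.0885]] target .6247 -.0793
```

View pics/cmp2.png

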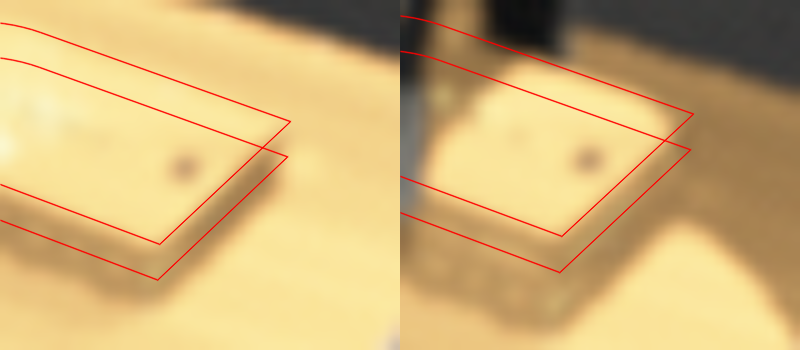

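The hole offset from the model corner now matches the pile reference to about 0.3 px: (27,-76) against (25,-75). Lowering to contact.

>>> jog_arm([
  [0,0,-0.08,0,95],
  [0,0,0,0,95],
])

```text
t: 12.7
tcp_pos: [0.6623, -0.0795, 0.076]
tool_rot: [1.0, 0.007, -0.005, -0.001]
force: [0.1, 0.4, -0.2]
finger_gap: 0.692
```

```bash
python3 st.py
```

```text
12.7 tcp [ 0.6623 -0.0795  0.076 ] F [ 0.0773  0.3969 -0.2313] gap 0.692 yaw 0.85 z [-0.0096  0.0021] q [-0.2863  0.7731  1.4252 -0.0008  0.9531  1.2702] tau [ -0.0322 -50.89   -14.0647  -0.0062   0.0562   0.0013] qd [-0.0024 -0.0025 -0.0025 -0.0016 -0.0036  0.0004]
```

>>> jog_arm([
  [-0.03,0.02,-0.08,0,95],
  [0,0,0,0,95],
])

```text
t: 12.87
tcp_pos: [0.6625, -0.0795, 0.076]
tool_rot: [1.0, 0.007, -0.004, -0.001]
force: [0.2, 0.0, -0.7]
finger_gap: 0.685
```

```bash
python3 st.py
```

```text
12.8667 tcp [ 0.6625 -0.0795  0.076 ] F [ 0.2246  0.0448 -0.7462] gap 0.685 yaw 0.85 z [-0.0082  0.0015] q [-0.2861  0.7729  1.4259 -0.0011  0.9511  1.2704] tau [ -0.0308 -51.0468 -14.1404  -0.016    0.0365   0.0026] qd [-0.0021 -0.0046  0.     -0.0022  0.0004 -0.0023]
```

Contact: z holds at 0.076 as expected. Releasing.

>>> jog_arm([
  [0,0,0,0,70],
  [0,0,0,0,60],
  [0,0,0,0,45],
  [0,0,0,0,20],
  [0,0,0,0,10],
  [0,0,0,0,10],
])

```text
t: 13.37
tcp_pos: [0.6624, -0.0794, 0.0754]
tool_rot: [1.0, 0.007, -0.004, -0.001]
force: [0.5, 0.2, -0.0]
finger_gap: 0.964
```

```bash
python3 st.py
```

```text
13.3667 tcp [ 0.6624 -0.0794  0.0754] F [ 0.511   0.1996 -0.0055] gap 0.964 yaw 0.84 z [-0.0085  0.0018] q [-0.2862  0.7737  1.4262 -0.0008  0.9504  1.2704] tau [  0.0017 -50.5686 -13.9286  -0.0016   0.0308  -0.    ] qd [ 0.001   0.0005  0.0013 -0.0002 -0.0006 -0.0002]
```

>>> jog_arm([
  [0,0,0.4,0,10],
  [0,0,0.8,0,10],
  [0,0,1.5,0,10],
  [0,0,2.5,0,10],
  [0,0,2.5,0,10],
  [-1,0,2,0,10],
  [-2.5,1,1,0,10],
  [-3,2,1,0,10],
  [-3,3,0,0,10],
  [-3,3,0,0,10],
])

```text
t: 14.2
tcp_pos: [0.5417, 0.0055, 0.2027]
tool_rot: [1.0, 0.003, 0.004, 0.002]
force: [-0.3, 0.4, 0.6]
finger_gap: 0.964
```

>>> jog_arm([
  [-3,3,0,5,10],
  [-3,3,0,5,10],
  [-2.5,2,0,5,10],
  [-1,1,0,5,10],
  [0,0,0,0,10],
])

```text
t: 14.62
tcp_pos: [0.4362, 0.1009, 0.2075]
tool_rot: [0.983, 0.186, 0.005, -0.0]
force: [-1.0, 0.4, 0.4]
finger_gap: 0.958
```

```bash
python3 look.py l top,400,500,170,290 scene,300,420,120,210; python3 st.py
```

```text
14.6167 [0.4362 0.1009 0.2075] [-1.0265  0.4459  0.3852] 0.9584485038585334 toolx deg 21.46207568246432 tool z [ 0.0089  0.0023 -1.    ] q [-0.0248  0.3245  1.8941  0.0031  0.9142  1.1695]
14.7167 tcp [0.4397 0.0993 0.2076] F [-0.8787  0.1903 -0.3247] gap 0.963 yaw 21.16 z [0.0125 0.0014] q [-0.0278  0.3269  1.8893  0.0022  0.9129  1.1724] tau [  0.7892 -31.1598 -12.8439   0.058    0.1018  -0.0416] qd [-0.0319  0.0289 -0.0469 -0.0037 -0.0166  0.0012]
```

View pics/l_top.png

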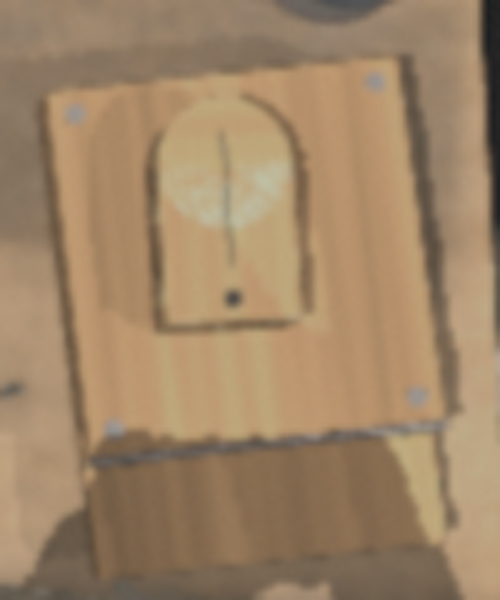

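View pics/l_scene.png

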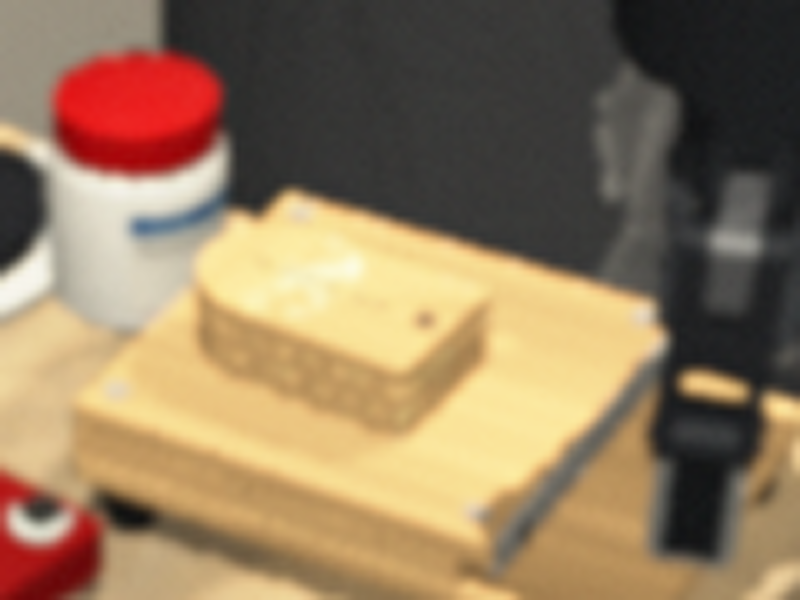

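The placed template looks flush with the pile edges in the scene view. I'll measure it.

Run:
```python
from h import *
np.set_printoptions(suppress=True,precision=4)
def hole(d,uv):
    g=cv2.cvtColor(d["img"],cv2.COLOR_RGB2GRAY).astype(float);u,v=map(int,np.round(uv))
    w=g[v-6:v+7,u-6:u+7];ww=g[v-2:v+3,u-2:u+3];a=np.clip(np.median(w)-ww-15,0,None);yy,xx=np.mgrid[v-2:v+3,u-2:u+3]
    return np.array([(a*xx).sum(),(a*yy).sum()])/a.sum()
t0,s0,t1,s1=[dict(np.load(f"pics/{n}.npz")) for n in("top0","scene0","l_top","l_scene")]
for n,d,uv,z in(("top0",t0,(445.1,230),.078),("top1",t1,(400+233/5,170+298/5),.088),("sc0",s0,(363.5,171.7),.078),("sc1",s1,(300+426/6.667,120+318/6.667),.088)):
    h=hole(d,uv);print(n,h,atz(d,h,z))
for n,d,p0 in(("top",t1,np.array([.663,-.078,.014])),("scene",s1,np.array([.6656,-.08,.014]))):
    P=cloud(d);V=d["depth"]>0
    for th,top in((.0685,.088),(.083,.088)):
        uv=proj(d,place(D(),p0,.08));x0,y0=(uv.min(0)-8).astype(int);x1,y1=(uv.max(0)+8).astype(int)
        p,f,a=fit(d,[(D(),th,top)],p0,(x0,x1,y0,y1),P[:,:,2]>th,V);print(n,th,p,np.degrees(p[2]),f,a)
```

```text
top0 [445.1079 230.0029] [[ 0.6238 -0.0784  0.078 ]]
top1 [446.1801 229.2124] [[ 0.6242 -0.0789  0.088 ]]
sc0 [363.5078 171.7812] [[ 0.6245 -0.079   0.078 ]]
sc1 [363.4937 167.7405] [[ 0.626  -0.0803  0.088 ]]
top 0.0685 [ 0.663  -0.0785  0.0152] 0.8686225652574495 15.530611303344868 1241.0
top 0.083 [ 0.6635 -0.0785  0.0203] 1.1643971031072302 154.40668973471742 1033.0
scene 0.0685 [ 0.6661 -0.0803  0.002 ] 0.1121894922666009 20.288535178777394 883.0
scene 0.083 [ 0.666  -0.0801  0.0212] 1.2165026479562848 12.408765859284891 651.0
```

Placement measures within about 0.5–1 mm and under 0.5° in most of the fits; one scene fit gives 0.8° of yaw. Now the label holder.

>>> jog_arm([
  [0.2,0.2,0,4,60],
  [0.3,0.3,0,6,135],
  [0.3,0.3,0,6,135],
  [0.3,0.3,0,6,135],
  [0.3,0.3,0,6,135],
  [0.2,0.2,0,6,135],
  [0.2,0.2,0,6,135],
  [0.2,0.2,0,6,135],
  [0.2,0.2,0,6,135],
  [0.2,0.2,0,6,135],
])

```text
t: 15.55
tcp_pos: [0.4888, 0.1118, 0.2114]
tool_rot: [0.767, 0.641, 0.017, 0.002]
force: [-0.1, -0.5, -0.1]
finger_gap: 0.47
```

>>> jog_arm([
  [0,0,0,6,135],
  [0,0,0,5,135],
  [0,0,0,2,135],
  [0,0,0,0,135],
  [0,0,0,0,135],
])

```text
t: 15.97
tcp_pos: [0.5018, 0.1048, 0.2125]
tool_rot: [0.691, 0.722, 0.021, 0.005]
force: [-0.1, -0.4, 0.2]
finger_gap: 0.468
```

```bash
python3 st.py
```

```text
15.9667 tcp [0.5018 0.1048 0.2125] F [-0.0971 -0.4057  0.2127] gap 0.468 yaw 92.55 z [0.0358 0.0233] q [-0.0268  0.3882  1.7604  0.0297  0.958  -0.0876] tau [  0.1294 -34.8951 -14.9266   0.0749  -0.1178  -0.0475] qd [-0.0257  0.0147 -0.0338 -0.0051 -0.0022  0.0094]
```

>>> jog_arm([
  [-1,0.7,4,2,135],
  [-1,0.7,4,2,135],
  [-0.5,0.3,0,2,135],
  [0,0,0,0,135],
])

```text
t: 16.3
tcp_pos: [0.4798, 0.1188, 0.292]
tool_rot: [0.656, 0.754, 0.018, 0.002]
force: [-0.8, 0.5, -0.3]
finger_gap: 0.473
```

```bash
python3 st.py
```

```text
16.3 tcp [0.4798 0.1188 0.292 ] F [-0.7706  0.5388 -0.2745] gap 0.473 yaw 97.98 z [0.0272 0.0249] q [ 0.0008  0.262   1.6963  0.0272  1.1561 -0.1488] tau [  0.1428 -32.7388 -19.0724   0.1126  -0.1754  -0.164 ] qd [-0.0101 -0.0415 -0.0938 -0.0043  0.0199  0.0427]
```

>>> jog_arm([
  [-0.15,0.05,-0.6,0,135],
  [-0.15,0.05,-1.2,0,135],
  [-0.15,0.05,-1.4,0,135],
  [-0.15,0.05,-1.4,0,135],
  [-0.15,0.05,-1.4,0,135],
  [-0.15,0.05,-1.4,0,135],
  [-0.1,0.05,-1.4,0,135],
  [-0.1,0.05,-1.4,0,135],
  [-0.1,0.05,-1.2,0,135],
  [-0.1,0.05,-0.6,0,135],
])

```text
t: 17.13
tcp_pos: [0.4683, 0.1192, 0.1599]
tool_rot: [0.665, 0.746, 0.017, 0.002]
force: [0.1, -0.0, 0.3]
finger_gap: 0.474
```

```bash
python3 st.py
```

```text
17.1333 tcp [0.4683 0.1192 0.1599] F [ 0.0763 -0.0275  0.2587] gap 0.474 yaw 96.56 z [0.0257 0.0224] q [ 0.0033  0.4405  1.8761  0.0312  0.7995 -0.1324] tau [ -0.0169 -34.8744 -12.213    0.0593  -0.0581  -0.0188] qd [ 0.0038  0.1387  0.1016  0.0036 -0.224   0.021 ]
```

>>> jog_arm([
  [0,0,4,0,135],
  [0,0,4,0,135],
  [0,0,4,0,135],
  [0,0,0,0,135],
  [0,0,0,0,135],
])

```text
t: 17.55
tcp_pos: [0.4635, 0.1173, 0.2717]
tool_rot: [0.669, 0.743, 0.007, -0.008]
force: [-0.6, -0.4, -0.7]
finger_gap: 0.474
```

```bash
python3 st.py
```

```text
17.55 tcp [0.4635 0.1173 0.2717] F [-0.5657 -0.3974 -0.7064] gap 0.474 yaw 96.0 z [-0.0031  0.0216] q [-0.0003  0.2755  1.7406  0.0239  1.1287 -0.1153] tau [ -0.0238 -32.4568 -18.2766   0.0752  -0.0637  -0.0063] qd [-0.0012 -0.0469 -0.0719  0.0013  0.015   0.0117]
```

>>> jog_arm([
  [0,0.1,-0.5,0.3,135],
  [0,0.1,-1,0.4,135],
  [0,0.1,-1.3,0.4,135],
  [0,0.1,-1.3,0.4,135],
  [0,0.1,-1.3,0.4,135],
  [0,0.1,-1.3,0.4,135],
  [0,0.1,-1.3,0.4,135],
  [0,0.1,-1.3,0.4,135],
  [0,0,-1.3,0,135],
  [0,0,-1.3,0,135],
])

```text
t: 18.38
tcp_pos: [0.4575, 0.1245, 0.1364]
tool_rot: [0.65, 0.76, 0.002, -0.013]
force: [-0.3, 0.6, 0.0]
finger_gap: 0.469
```

>>> jog_arm([
  [0,0,-1.2,0,135],
  [0,0,-1,0,135],
  [0,0,-0.6,0,135],
  [0,0,-0.3,0,135],
  [0,0,0,0,135],
])

```text
t: 18.8
tcp_pos: [0.4494, 0.1239, 0.0943]
tool_rot: [0.651, 0.759, -0.004, -0.021]
force: [-0.0, -0.3, -0.4]
finger_gap: 0.47
```

```bash
python3 look.py m scene,320,420,190,290; python3 st.py
```

```text
18.8 [0.4494 0.1239 0.0943] [-0.0427 -0.2741 -0.3536] 0.4698649238891053 toolx deg 98.73981497535347 tool z [-0.0374  0.0203 -0.9991] q [ 0.015   0.5644  1.9233  0.0327  0.6913 -0.1636]
18.85 tcp [0.4495 0.124  0.0946] F [-0.338   0.6604  0.1724] gap 0.466 yaw 98.74 z [-0.037   0.0203] q [ 0.015   0.5637  1.923   0.0327  0.6918 -0.1636] tau [ -0.0436 -36.2571  -8.4156   0.0465   0.0468   0.0004] qd [ 0.0005 -0.0251 -0.0132  0.0002  0.0092 -0.002 ]
```

View pics/m_scene.png

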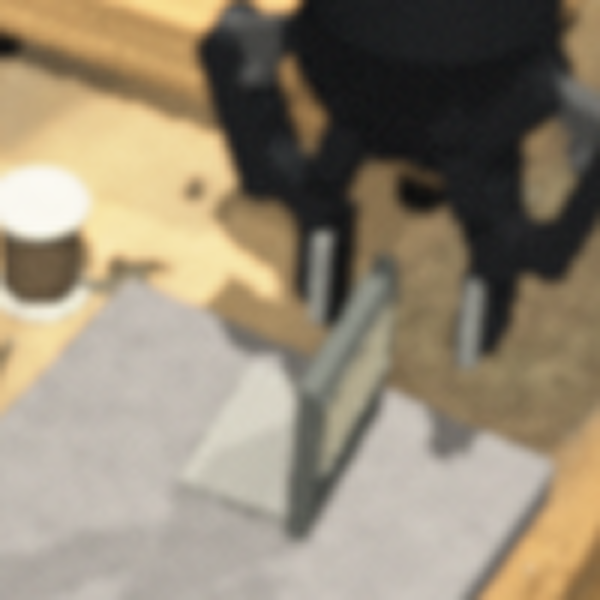

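>>> jog_arm([
  [0.4,0,0.1,0,135],
  [0.4,0.05,0.1,0,135],
  [0.4,0,0.1,0,135],
  [0,0,0,0,135],
])

```text
t: 19.18
tcp_pos: [0.464, 0.1246, 0.0992]
tool_rot: [0.651, 0.759, -0.003, -0.019]
force: [-0.2, 0.0, 0.6]
finger_gap: 0.47
```

```bash
python3 st.py
```

```text
19.1833 tcp [0.464  0.1246 0.0992] F [-0.1705  0.0262  0.6486] gap 0.47 yaw 98.74 z [-0.0332  0.0204] q [ 0.0158  0.5654  1.8879  0.0316  0.7214 -0.1612] tau [  0.1102 -36.6532  -8.3952   0.0472   0.2264   0.0017] qd [-0.001  -0.0104  0.0006 -0.0001  0.0097  0.001 ]
```

>>> jog_arm([
  [0,0,0.5,0,135],
  [0,0,1,0,135],
  [0,0,1.3,0,135],
  [0,0,1.3,0,135],
  [0,0,1.3,0,135],
  [0,0,1.3,0,135],
  [0,0,1,0,135],
  [0,0,0.6,0,135],
  [0,0,0.3,0,135],
  [0,0,0,0,135],
])

```text
t: 20.02
tcp_pos: [0.4653, 0.1247, 0.195]
tool_rot: [0.651, 0.759, -0.0, -0.016]
force: [0.1, 0.1, -0.5]
finger_gap: 0.471
```

```bash
python3 st.py
```

```text
20.0167 tcp [0.4653 0.1247 0.195 ] F [ 0.0981  0.1477 -0.5323] gap 0.471 yaw 98.76 z [-0.0254  0.0204] q [ 0.0161  0.3977  1.8102  0.0255  0.9589 -0.1519] tau [  0.0535 -34.3036 -13.7307   0.0584   0.1561   0.0015] qd [ 0.0015 -0.0115  0.0016  0.0001  0.0007 -0.0003]
```

>>> jog_arm([
  [0,0,-3,0,135],
  [0,0,-3,0,135],
  [0,0,0,0,135],
  [0,0,0,0,135],
])

```text
t: 20.35
tcp_pos: [0.4668, 0.1247, 0.1348]
tool_rot: [0.651, 0.759, 0.001, -0.014]
force: [-1.0, -0.3, 0.2]
finger_gap: 0.471
```

```bash
python3 st.py
```

```text
20.35 tcp [0.4668 0.1247 0.1348] F [-1.0168 -0.3279  0.2196] gap 0.471 yaw 98.77 z [-0.0202  0.0205] q [ 0.0162  0.4986  1.8654  0.0291  0.7977 -0.1576] tau [  0.04   -35.0128 -10.1192   0.0497   0.0856  -0.0022] qd [-0.0036  0.0483  0.0295 -0.0024 -0.0106 -0.0004]
```

>>> jog_arm([
  [0,0,0.5,0,135],
  [0,0,1.2,0,135],
  [0,0,1.5,0,135],
  [0,0,1.2,0,135],
  [0,0,0.6,0,135],
  [0,0,0.3,0,135],
  [0,0,-3,0,135],
  [0,0,-3,0,135],
  [0,0,0,0,135],
  [0,0,0,0,135],
])

```text
t: 21.18
tcp_pos: [0.4715, 0.1251, 0.1397]
tool_rot: [0.651, 0.759, 0.006, -0.009]
force: [-0.0, -0.7, 0.3]
finger_gap: 0.468
```

```bash
python3 st.py
```

```text
21.1833 tcp [0.4715 0.1251 0.1397] F [-0.008  -0.6597  0.3007] gap 0.468 yaw 98.82 z [-0.0046  0.0208] q [ 0.0168  0.49    1.8612  0.0292  0.7949 -0.1577] tau [  0.0368 -34.8551 -10.4138   0.0505   0.0309  -0.0022] qd [-0.0033  0.0315  0.0213 -0.0017 -0.0005  0.0001]
```

>>> jog_arm([
  [-0.2,0,-2.5,0,135],
  [-0.2,0,-2.5,0,135],
  [0,0,0,0,135],
  [0,0,0,0,135],
])

```text
t: 21.52
tcp_pos: [0.4713, 0.1253, 0.0937]
tool_rot: [0.65, 0.759, 0.009, -0.005]
force: [-0.4, -0.4, -0.2]
finger_gap: 0.473
```

```bash
python3 st.py
```

```text
21.5167 tcp [0.4713 0.1253 0.0937] F [-0.3744 -0.3544 -0.1805] gap 0.473 yaw 98.84 z [0.0038 0.021 ] q [ 0.0172  0.5729  1.8996  0.0339  0.6653 -0.1637] tau [  0.0326 -35.9774  -7.9568   0.045    0.0094  -0.0026] qd [-0.0006  0.0119  0.0061  0.0004  0.0138 -0.0001]
```

Tilt is now near zero. Slow final descent to z ≈ 0.056.

>>> jog_arm([
  [-0.15,0,-0.6,0,135],
  [-0.15,0,-0.8,0,135],
  [-0.1,0,-0.8,0,135],
  [0,0,-0.7,0,135],
  [0,0,-0.4,0,135],
  [0,0,0,0,135],
])

```text
t: 22.02
tcp_pos: [0.471, 0.1256, 0.0634]
tool_rot: [0.65, 0.76, 0.013, -0.002]
force: [-0.7, -0.3, 0.9]
finger_gap: 0.471
```

```bash
python3 look.py n scene,320,420,190,290; python3 st.py
```

```text
22.0167 [0.471  0.1256 0.0634] [-0.6716 -0.3425  0.8916] 0.47083307020993465 toolx deg 98.87402753454188 tool z [ 0.0142  0.0213 -0.9997] q [ 0.0177  0.6303  1.9235  0.0388  0.5736 -0.1694]
22.0667 tcp [0.4711 0.1256 0.0636] F [0.2091 0.3468 0.7206] gap 0.468 yaw 98.88 z [0.0143 0.0213] q [ 0.0177  0.6299  1.9233  0.0388  0.574  -0.1694] tau [ -0.0119 -37.7355  -6.915    0.0417  -0.0817  -0.0018] qd [ 0.0014 -0.0094 -0.0041 -0.0007  0.0067  0.0018]
```

View pics/n_scene.png

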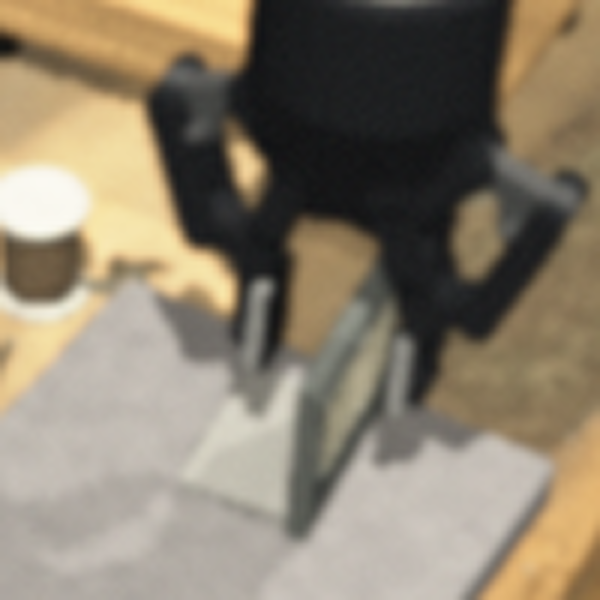

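>>> jog_arm([
  [-0.2,0,-0.3,0,135],
  [-0.2,0,-0.3,-0.2,135],
  [-0.1,0,0,0,135],
  [0,0,0,0,135],
])

```text
t: 22.4
tcp_pos: [0.4659, 0.1256, 0.0571]
tool_rot: [0.652, 0.758, 0.013, -0.001]
force: [-0.1, 0.1, 0.3]
finger_gap: 0.473
```

```bash
python3 st.py
```

```text
22.4 tcp [0.4659 0.1256 0.0571] F [-0.1338  0.0736  0.3483] gap 0.473 yaw 98.65 z [0.0147 0.0212] q [ 0.018   0.6399  1.939   0.0403  0.5479 -0.1671] tau [ -0.0207 -37.5634  -6.3611   0.0391  -0.0663   0.0002] qd [ 0.0008  0.005   0.0025 -0.0012 -0.0063  0.0026]
```

>>> jog_arm([
  [0,0,0,0,170],
  [0,0,0,0,200],
  [0,0,0,0,220],
  [0,0,0,0,235],
  [0,0,0,0,245],
  [0,0,0,0,245],
  [0,0,0,0,245],
], squeeze=50)

```text
t: 22.98
tcp_pos: [0.4659, 0.1256, 0.0574]
tool_rot: [0.652, 0.758, 0.013, -0.001]
force: [-0.2, -0.8, -0.3]
finger_gap: 0.087
```

```bash
python3 st.py
```

```text
22.9833 tcp [0.4659 0.1256 0.0574] F [-0.1803 -0.7586 -0.2534] gap 0.087 yaw 98.66 z [0.0152 0.0212] q [ 0.018   0.6392  1.939   0.0402  0.5481 -0.1671] tau [ -0.0086 -37.8381  -6.4179   0.0377  -0.0757  -0.0012] qd [ 0.001   0.0002 -0.0002 -0.0003 -0.0001 -0.0012]
```

Gripped (gap 7.4 mm). Lifting and carrying.

>>> jog_arm([
  [0,0,0.5,0,245],
  [0,0,1,0,245],
  [0,0,1.3,0,245],
  [0,0,1.3,0,245],
  [0,-0.3,1,0,245],
  [0,-1,0.6,0,245],
  [0.2,-2,0.2,-0.4,245],
  [0.2,-2,0,-0.4,245],
  [0.2,-2,0,-0.4,245],
  [0.2,-2,0,-0.4,245],
])

```text
t: 23.82
tcp_pos: [0.4702, 0.031, 0.1202]
tool_rot: [0.66, 0.752, 0.011, -0.003]
force: [0.1, -0.8, -2.1]
finger_gap: 0.085
```

```bash
python3 st.py
```

```text
23.8167 tcp [0.4702 0.031  0.1202] F [ 0.129  -0.8223 -2.091 ] gap 0.085 yaw 97.47 z [0.0108 0.0208] q [-0.1866  0.507   1.9245  0.0347  0.7036 -0.3431] tau [  2.3239 -36.0559  -9.3819   0.0581  -0.0016   0.303 ] qd [-0.5445 -0.0042 -0.0096  0.0006  0.0204 -0.4571]
```

>>> jog_arm([
  [0.2,-2,0,-0.4,245],
  [0.2,-2,0,-0.4,245],
  [0.2,-2,0,-0.4,245],
  [0.2,-2,0,-0.4,245],
  [0.2,-2,0,-0.4,245],
  [0.2,-1.3,0,-0.4,245],
  [0,-0.6,0,0,245],
  [0,-0.3,0,0,245],
  [0,0,0,0,245],
])

```text
t: 24.57
tcp_pos: [0.4797, -0.1056, 0.1207]
tool_rot: [0.679, 0.734, 0.01, -0.003]
force: [0.2, 0.1, -2.2]
finger_gap: 0.082
```

```bash
python3 look.py o scene,310,450,110,230; python3 st.py
```

```text
24.5667 [ 0.4797 -0.1056  0.1207] [ 0.213   0.0547 -2.21  ] 0.08248769619042969 toolx deg 94.53055004960719 tool z [ 0.0103  0.0187 -0.9998] q [-0.458   0.526   1.8714  0.0315  0.7435 -0.5601]
24.6167 tcp [ 0.4794 -0.1051  0.1206] F [-0.0853 -0.0903 -1.6538] gap 0.085 yaw 94.56 z [0.0098 0.019 ] q [-0.4572  0.5259  1.8719  0.0316  0.7436 -0.5599] tau [ -0.2782 -37.2223 -10.6012   0.0627  -0.0384  -0.0171] qd [ 0.0221 -0.0035  0.0077  0.005   0.0023  0.0064]
```

View pics/o_scene.png

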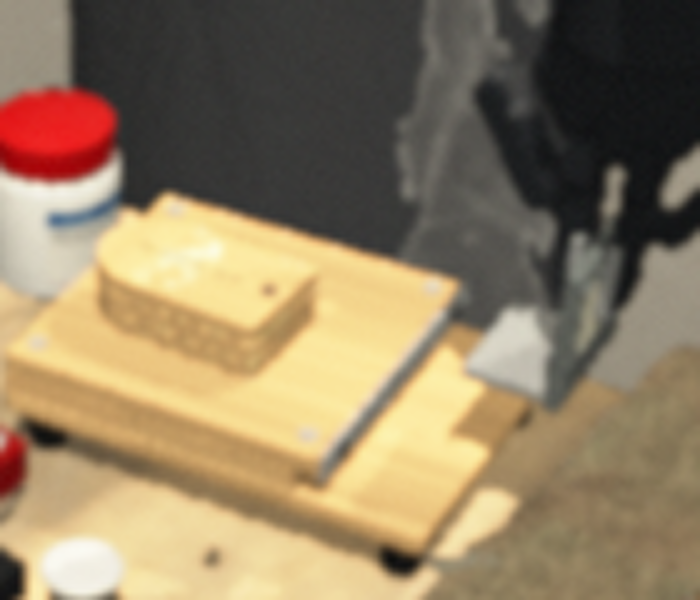

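>>> jog_arm([
  [0,0,-0.4,0,245],
  [0,0,-0.7,0,245],
  [0,0,-0.9,0,245],
  [0,0,-0.9,0,245],
  [0,0,-0.7,0,245],
  [0,0,-0.3,0,245],
  [0,0,0,0,245],
])

```text
t: 25.2
tcp_pos: [0.4773, -0.1003, 0.0766]
tool_rot: [0.676, 0.737, 0.01, -0.005]
force: [-0.5, 0.1, -1.4]
finger_gap: 0.083
```

```bash
python3 look.py p scene,350,450,150,230; python3 st.py
```

```text
25.2 [ 0.4773 -0.1003  0.0766] [-0.459   0.1378 -1.4485] 0.08341262410271488 toolx deg 94.88534929641655 tool z [ 0.0055  0.0218 -0.9997] q [-0.4505  0.6078  1.903   0.037   0.6356 -0.5655]
25.25 tcp [ 0.4773 -0.1003  0.0768] F [ 0.9947 -0.1613 -1.3561] gap 0.084 yaw 94.88 z [0.0055 0.0218] q [-0.4505  0.6074  1.9029  0.037   0.6361 -0.5655] tau [ -0.068  -38.6819  -8.2734   0.0536  -0.085   -0.0015] qd [-0.0025 -0.0194 -0.0077 -0.0025  0.0103  0.0004]
```

View pics/p_scene.png

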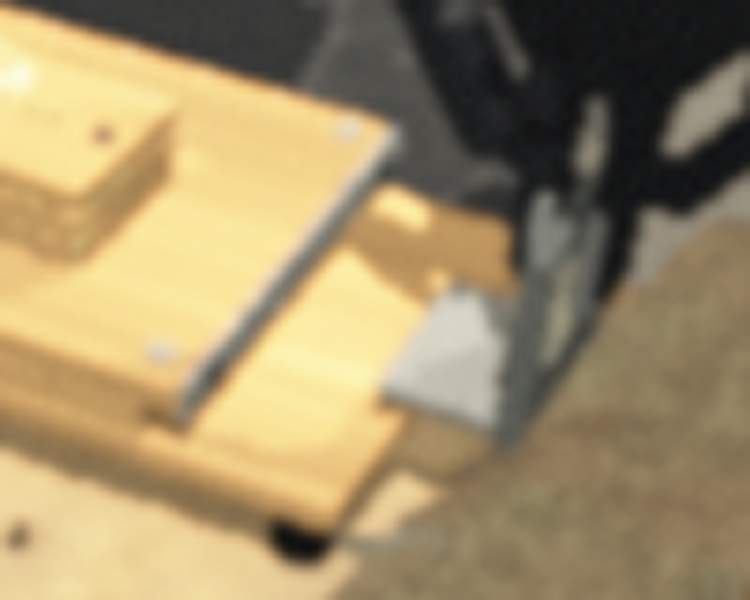

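>>> jog_arm([
  [0.2,-0.2,-0.1,-0.1,245],
  [0.4,-0.15,-0.15,-0.1,245],
  [0.5,0,-0.15,0,245],
  [0.4,0,0,0,245],
  [0.2,0,0,0,245],
  [0,0,0,0,245],
])

```text
t: 25.75
tcp_pos: [0.4977, -0.105, 0.0732]
tool_rot: [0.678, 0.735, 0.01, -0.004]
force: [-0.2, -0.1, -1.4]
finger_gap: 0.089
```

```bash
python3 st.py
```

```text
25.75 tcp [ 0.4977 -0.105   0.0732] F [-0.1534 -0.1149 -1.4156] gap 0.089 yaw 94.65 z [0.009  0.0202] q [-0.4411  0.6291  1.8549  0.0362  0.6584 -0.5507] tau [  0.0315 -39.89    -8.5296   0.0646   0.0125   0.0101] qd [ 0.0006 -0.0009 -0.0084 -0.0029  0.005   0.0021]
```

>>> jog_arm([
  [0.1,0.07,-0.1,0,245],
  [0.1,0.05,-0.1,0,245],
  [0,0,0,0,245],
])

```text
t: 26.0
tcp_pos: [0.5004, -0.1038, 0.0715]
tool_rot: [0.678, 0.735, 0.011, -0.003]
force: [-0.3, 0.1, -2.6]
finger_gap: 0.09
```

```bash
python3 look.py r scene,370,430,160,220 top,400,500,200,300; python3 st.py
python3 - <<'E'
from h import *
for c,dx,(x0,x1,y0,y1) in(("scene",np.array([.0014,-.0010]),(370,430,160,220)),("top",-np.array([.0014,-.0010]),(420,500,240,300))):
    d=dict(np.load(f"pics/r_{c}.npz"));f=600//max(x1-x0,y1-y0) if c=="scene" else 10
    o=cv2.resize(d["img"][y0:y1,x0:x1,::-1],None,fx=f,fy=f,interpolation=cv2.INTER_CUBIC)
    def L(p,o2,z,col):cv2.polylines(o,[(((proj(d,place(o2,p,z))-[x0,y0]+.5)*f-.5)*16).astype(np.int32)],True,col,1,cv2.LINE_AA,4)
    m=np.r_[np.array([.5621,-.0994])+dx,.0803]
    L(m,box(-.05,0,-.033,.033),.034,(255,0,0));L(m,box(0,.003,-.08,.08),.061,(0,0,255));L(m,box(-.05,0,-.08,.08),.034,(0,255,0))
    cv2.imwrite(f"pics/r2_{c}.png",o[:600,:800])
E
```

```text
26.0 [ 0.5004 -0.1038  0.0715] [-0.2936  0.0521 -2.5607] 0.09002791775418482 toolx deg 94.65569841163808 tool z [ 0.0099  0.0198 -0.9998] q [-0.4367  0.6339  1.8506  0.0362  0.6568 -0.5465]
26.1 tcp [ 0.5001 -0.1038  0.0715] F [ 0.5377 -0.355  -1.7327] gap 0.087 yaw 94.65 z [0.0096 0.0199] q [-0.4369  0.6337  1.851   0.0361  0.6569 -0.5466] tau [  0.0197 -40.1839  -8.6584   0.0619  -0.0288   0.0015] qd [-0.0024 -0.0015  0.0031 -0.0012 -0.0009  0.0016]
```

View pics/r2_scene.png

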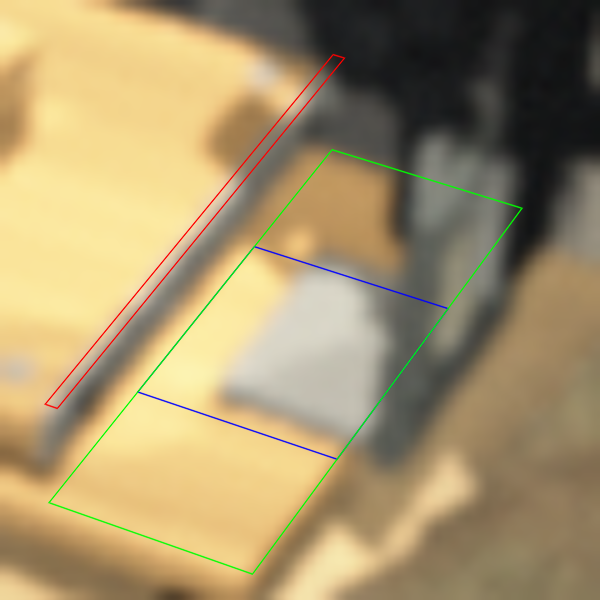

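View pics/r2_top.png

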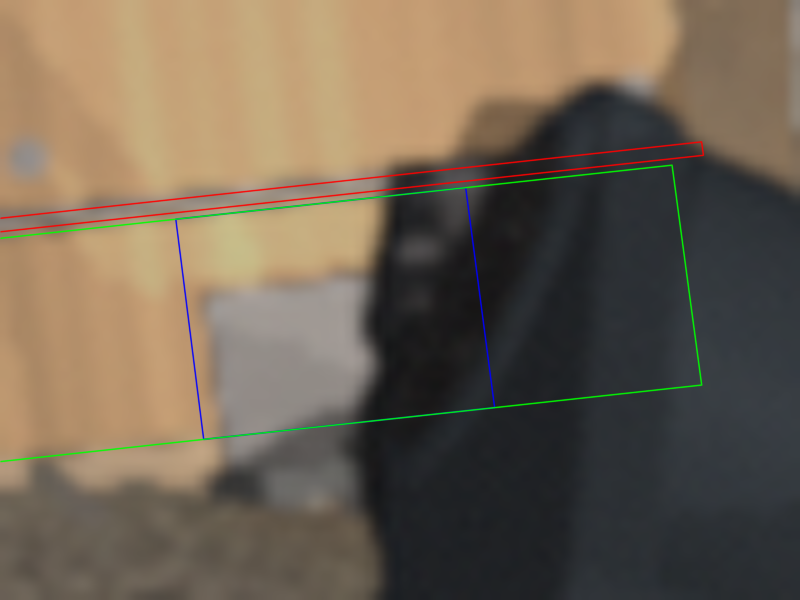

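Run:
```python
from h import *
np.set_printoptions(suppress=True,precision=4,linewidth=200)
d=dict(np.load("pics/r_top.npz"));t0=dict(np.load("pics/top0.npz"))
c,s=np.cos(.0803),np.sin(.0803)
def slot(P,dx): # to slot frame
    q=P[:,:2]-(np.array([.5621,-.0994])+dx);return np.c_[q[:,0]*c+q[:,1]*s,-q[:,0]*s+q[:,1]*c]
dx=-np.array([.0014,-.0010])
g=cv2.GaussianBlur(d["img"].astype(np.float32),(1,3),0)
# tongue left edge: per row, color saturation edge
sat=d["img"].max(2).astype(int)-d["img"].min(2)
sat0=t0["img"].max(2).astype(int)-t0["img"].min(2)
def edge(row,u0,u1,arr):
    w=arr[row,u0:u1].astype(float);gr=np.diff(w);i=np.argmax(abs(gr));return i
for r in range(269,286,2):
    w=sat[r,432:456];hi,lo=w[:4].mean(),np.median(w[11:17]);th=(hi+lo)/2
    k=np.where(w<th)[0][0];u=432+k-1+(w[k-1]-th)/(w[k-1]-w[k])
    print("tongue",r,round(u,2),slot(atz(d,[[u,r]],.0435),dx),end=" | ")
    gr=cv2.cvtColor(t0["img"],cv2.COLOR_RGB2GRAY)[r,405:440].astype(float)
    print(sat0[r,410:430])
```

```text
tongue 269 440.21 [[-0.0182  0.0299]] | [58 58 57 57 57 55 53 57 69 74 75 73 72 74 74 74 75 75 73 71]
tongue 271 439.73 [[-0.0225  0.0316]] | [57 57 57 56 55 53 51 54 69 73 74 72 72 74 75 73 75 76 74 72]
tongue 273 440.35 [[-0.0271  0.0307]] | [56 56 55 57 56 56 54 56 68 72 74 73 72 73 73 75 76 76 74 73]
tongue 275 440.53 [[-0.0316  0.0309]] | [57 56 56 55 55 55 53 52 61 69 72 73 74 73 74 75 75 75 75 74]
tongue 277 440.68 [[-0.0361  0.0311]] | [55 55 54 53 53 54 51 50 57 69 72 73 73 73 73 75 75 76 76 74]
tongue 279 440.84 [[-0.0405  0.0314]] | [51 51 51 52 53 52 50 48 54 69 72 72 73 72 73 74 74 76 76 74]
tongue 281 441.36 [[-0.0451  0.0308]] | [51 52 53 51 53 53 54 52 56 68 72 72 72 73 72 74 75 76 75 76]
tongue 283 441.44 [[-0.0496  0.0311]] | [53 53 52 53 53 53 53 51 52 62 69 72 73 73 71 73 74 75 73 73]
tongue 285 441.9 [[-0.0541  0.0307]] | [46 47 49 49 49 50 50 48 47 53 61 62 60 53 48 47 47 47 47 49]
```

>>> jog_arm([
  [0.3,0,0,0,245],
  [0.5,0.04,0,0,245],
  [0.5,0.04,0,0,245],
  [0.3,0.03,0,0,245],
  [0,0,0,0,245],
])

```text
t: 26.52
tcp_pos: [0.5176, -0.1026, 0.0716]
tool_rot: [0.678, 0.735, 0.011, -0.003]
force: [0.3, 0.4, -1.6]
finger_gap: 0.085
```

```bash
python3 st.py
```

```text
26.5167 tcp [ 0.5176 -0.1026  0.0716] F [ 0.3094  0.3648 -1.6024] gap 0.085 yaw 94.63 z [0.0096 0.02  ] q [-0.4204  0.6465  1.8086  0.035   0.6862 -0.5281] tau [  0.0753 -41.3043  -9.0572   0.07     0.0355   0.0159] qd [ 0.0008  0.0018 -0.0054 -0.0024  0.0051 -0.    ]
```

>>> jog_arm([
  [0.3,0.03,0,0,245],
  [0.4,0.05,0,0,245],
  [0.3,0.03,0,0,245],
  [0,0,0,0,245],
])

```text
t: 26.85
tcp_pos: [0.5289, -0.1013, 0.0716]
tool_rot: [0.678, 0.735, 0.011, -0.003]
force: [0.2, -0.7, -1.1]
finger_gap: 0.086
```

```bash
python3 look.py s scene,370,430,160,220; python3 st.py
```

```text
26.85 [ 0.5289 -0.1013  0.0716] [ 0.2174 -0.7163 -1.1498] 0.0857463675090471 toolx deg 94.6486610211255 tool z [ 0.0097  0.0199 -0.9998] q [-0.4093  0.6552  1.7813  0.0342  0.7044 -0.5164]
26.9 tcp [ 0.5286 -0.1012  0.0715] F [-0.5438  1.19   -1.6975] gap 0.091 yaw 94.65 z [0.0092 0.0201] q [-0.4094  0.6551  1.7819  0.0341  0.7044 -0.5165] tau [  0.0453 -42.118   -9.6294   0.0654  -0.0066   0.0073] qd [-0.0035 -0.0035  0.0157 -0.0029  0.0019 -0.0039]
```

View pics/s_scene.png

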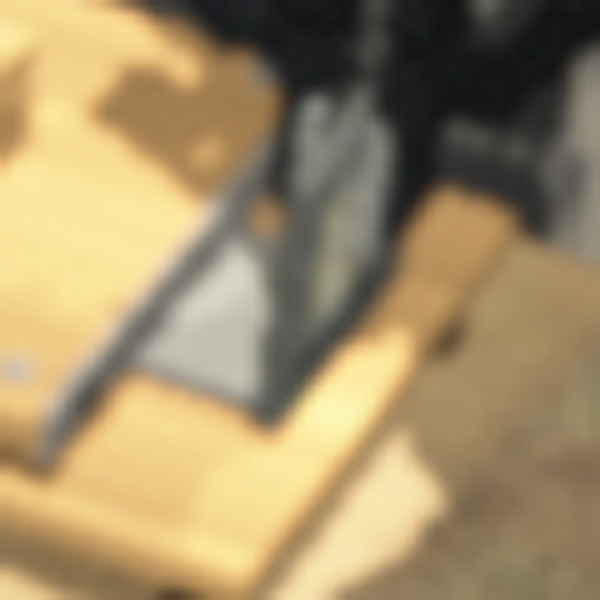

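The tongue has entered the slot by about 11 mm and no force has built up. Continuing.

>>> jog_arm([
  [0.3,0.02,0,0,245],
  [0.4,0.03,0,0,245],
  [0.4,0.03,0,0,245],
  [0.3,0.02,0,0,245],
  [0,0,0,0,245],
])

```text
t: 27.32
tcp_pos: [0.5435, -0.0999, 0.0714]
tool_rot: [0.678, 0.735, 0.01, -0.004]
force: [-0.1, 0.8, -0.8]
finger_gap: 0.083
```

```bash
python3 st.py
```

```text
27.3167 tcp [ 0.5435 -0.0999  0.0714] F [-0.124   0.8103 -0.7733] gap 0.083 yaw 94.64 z [0.0084 0.0205] q [-0.3963  0.6673  1.7446  0.0332  0.7301 -0.5018] tau [  0.0961 -43.063   -9.9448   0.0727   0.0445   0.0131] qd [ 0.0018  0.0019  0.0004 -0.0017  0.0063 -0.0017]
```

>>> jog_arm([
  [0.3,0.02,0,0,245],
  [0.3,0.02,0,0,245],
  [0.2,0.02,0,0,245],
], squeeze=90)

```text
t: 27.57
tcp_pos: [0.5506, -0.0991, 0.0712]
tool_rot: [0.678, 0.735, 0.009, -0.005]
force: [-4.1, -1.9, 0.1]
finger_gap: 0.082
```

```bash
python3 st.py
```

```text
27.5667 tcp [ 0.5506 -0.0991  0.0712] F [-4.1144 -1.9119  0.1247] gap 0.082 yaw 94.66 z [0.0047 0.0211] q [-0.3893  0.6744  1.7243  0.0314  0.7468 -0.4937] tau [  1.3785 -43.4987 -12.2853   0.7536  -1.0897  -0.0949] qd [ 0.0173  0.0211 -0.0444 -0.0221  0.0683  0.0273]
```

Spring contact came at x≈0.550 with Fx −4 N, as predicted. Pressing on to home, expected at x≈0.558.

>>> jog_arm([
  [0.4,0.03,0,0,245],
  [0.4,0.03,0,0,245],
  [0.4,0.03,0,0,245],
])

```text
t: 27.82
tcp_pos: [0.5555, -0.0975, 0.07]
tool_rot: [0.677, 0.736, 0.004, -0.013]
force: [-8.7, -1.6, 6.6]
finger_gap: 0.081
```

```bash
python3 st.py
```

```text
27.8167 tcp [ 0.5555 -0.0975  0.07  ] F [-8.6535 -1.5879  6.5526] gap 0.081 yaw 94.75 z [-0.0133  0.0236] q [-0.3809  0.6848  1.6993  0.0241  0.7787 -0.4814] tau [  2.0747 -43.6618 -13.3211   1.0586  -1.7488  -0.1786] qd [ 0.0332  0.0338 -0.0957 -0.0354  0.1537  0.0483]
```

>>> jog_arm([
  [0.7,0.03,0.15,0,245],
])

```text
t: 27.9
tcp_pos: [0.5581, -0.097, 0.0708]
tool_rot: [0.677, 0.736, 0.001, -0.017]
force: [-6.5, -3.8, -3.3]
finger_gap: 0.076
```

```bash
python3 look.py u scene,350,430,130,220; python3 st.py
```

```text
27.9 [ 0.5581 -0.097   0.0708] [-6.4724 -3.8046 -3.2684] 0.07591489247135672 toolx deg 94.80047899161812 tool z [-0.0235  0.0246 -0.9994] q [-0.3768  0.6885  1.6846  0.0198  0.7995 -0.4749]
27.95 tcp [ 0.5588 -0.0969  0.0708] F [-7.2809 -3.0752  0.2958] gap 0.078 yaw 94.81 z [-0.0238  0.0247] q [-0.3764  0.6892  1.6827  0.0199  0.8011 -0.4746] tau [  2.6434 -46.434  -14.3772   1.331   -1.9106  -0.1706] qd [-0.0023 -0.0032  0.0252  0.0072 -0.034  -0.0112]
```

View pics/u_scene.png

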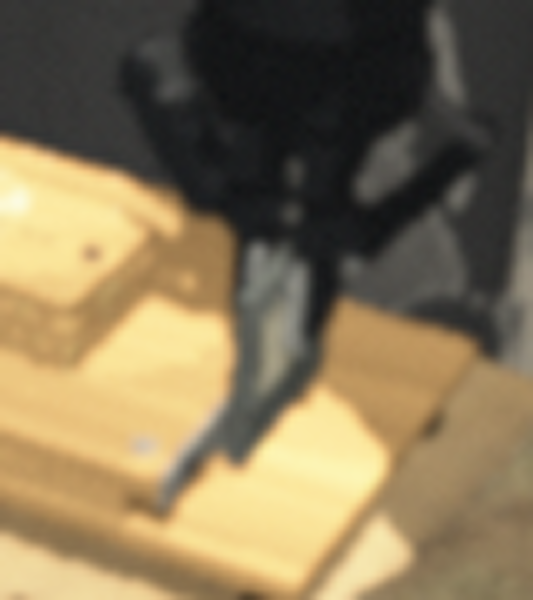

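The arm is at the home position, but the wrist has pitched by about 2°. Pressing down lightly against the slot floor should level it again.

>>> jog_arm([
  [0.3,-0.1,-0.4,0,245],
])

```text
t: 28.03
tcp_pos: [0.558, -0.097, 0.0699]
tool_rot: [0.676, 0.736, -0.001, -0.021]
force: [-20.4, 5.5, 51.8]
finger_gap: 0.081
```

```bash
python3 st.py
```

```text
28.0333 tcp [ 0.558  -0.097   0.0699] F [-20.3707   5.5192  51.7692] gap 0.081 yaw 94.82 z [-0.0326  0.027 ] q [-0.3764  0.6924  1.6782  0.018   0.8113 -0.4737] tau [ -0.8651  -9.3759 -11.1122   0.2676  -5.408   -0.1457] qd [ 0.0063  0.0396 -0.0798 -0.0027  0.1429  0.0139]
```

>>> jog_arm([
  [0.3,-0.1,-0.4,0,245],
])

```text
t: 28.12
tcp_pos: [0.5582, -0.0969, 0.0702]
tool_rot: [0.676, 0.736, -0.002, -0.024]
force: [-15.3, 3.9, 39.7]
finger_gap: 0.08
```

```bash
python3 st.py
```

```text
28.1167 tcp [ 0.5582 -0.0969  0.0702] F [-15.3115   3.9252  39.7107] gap 0.08 yaw 94.83 z [-0.0383  0.0288] q [-0.3759  0.6938  1.6728  0.0174  0.8213 -0.4729] tau [ -0.6387 -24.5465 -12.3425   0.2762  -3.622   -0.1021] qd [ 0.0049  0.0184 -0.0597 -0.0166  0.1143  0.0121]
```

Pressing down made the pitch worse and reached 52 N, so I'm stopping that. I'll back off the spring, leave the holder resting in the slot, level the wrist in free air, then re-grip and push home in one stroke.

>>> jog_arm([
  [-0.2,-0.05,0.05,0,245],
  [-0.4,-0.1,0,0,245],
  [-0.5,-0.05,0,0,245],
  [-0.4,-0.05,0,0,245],
  [0,0,0,0,245],
])

```text
t: 28.53
tcp_pos: [0.5413, -0.099, 0.0736]
tool_rot: [0.676, 0.736, -0.003, -0.024]
force: [0.1, -0.5, -2.0]
finger_gap: 0.08
```

```bash
python3 look.py v scene,350,430,130,220; python3 st.py
```

```text
28.5333 [ 0.5413 -0.099   0.0736] [ 0.0563 -0.5271 -1.9699] 0.07992702804150364 toolx deg 94.83874222214718 tool z [-0.0391  0.0287 -0.9988] q [-0.3905  0.6743  1.713   0.0162  0.8015 -0.4871]
28.5833 tcp [ 0.5418 -0.0991  0.0736] F [ 0.7797  0.1219 -1.0954] gap 0.082 yaw 94.84 z [-0.0385  0.0285] q [-0.3904  0.6746  1.7121  0.0163  0.8014 -0.487 ] tau [ -0.0356 -44.0246 -10.2874   0.0272   0.1962  -0.0087] qd [ 0.0018  0.0064 -0.0166 -0.0009  0.0051  0.0036]
```

View pics/v_scene.png

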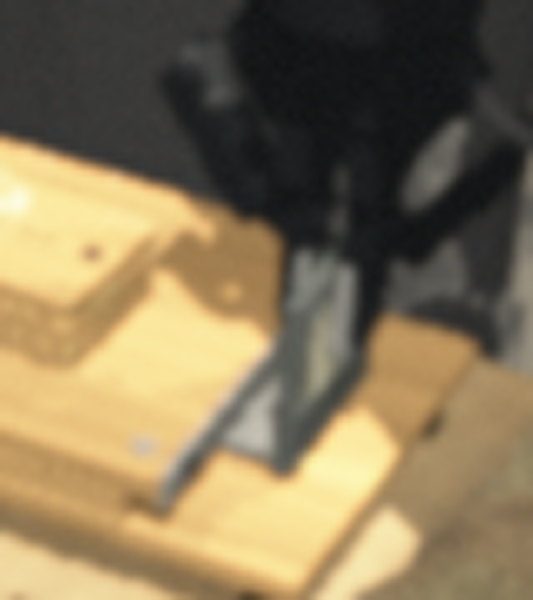

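>>> jog_arm([
  [0,0,-0.15,0,245],
  [0,0,-0.1,0,245],
  [0,0,0,0,245],
], squeeze=30)

```text
t: 28.83
tcp_pos: [0.5429, -0.0994, 0.0707]
tool_rot: [0.676, 0.736, -0.002, -0.023]
force: [-2.9, 0.8, 3.6]
finger_gap: 0.081
```

>>> jog_arm([
  [0,0,0,0,225],
  [0,0,0,0,200],
  [0,0,0,0,160],
  [0,0,0,0,135],
  [0,0,0,0,135],
])

```text
t: 29.25
tcp_pos: [0.5448, -0.0998, 0.0706]
tool_rot: [0.676, 0.736, -0.001, -0.022]
force: [-0.3, 0.3, 0.8]
finger_gap: 0.467
```

```bash
python3 look.py w scene,350,430,130,220; python3 st.py
```

```text
29.25 [ 0.5448 -0.0998  0.0706] [-0.3189  0.3073  0.8303] 0.46712590630833944 toolx deg 94.83386939602046 tool z [-0.0342  0.0274 -0.999 ] q [-0.3898  0.6809  1.7089  0.0173  0.7939 -0.487 ]
29.3 tcp [ 0.5448 -0.0998  0.0707] F [1.1552 0.1016 0.0479] gap 0.473 yaw 94.84 z [-0.0342  0.0274] q [-0.3898  0.6808  1.7089  0.0173  0.794  -0.487 ] tau [  0.0165 -43.1188 -10.069    0.0291   0.162   -0.    ] qd [ 0.0004 -0.0019  0.0045 -0.0032  0.0029 -0.0014]
```

View pics/w_scene.png

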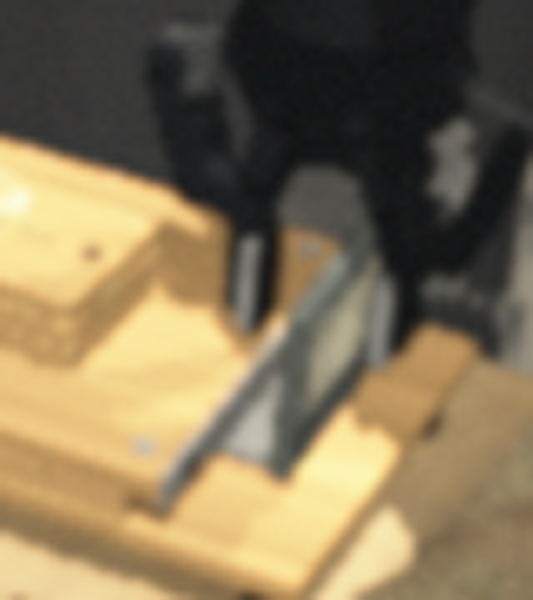

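>>> jog_arm([
  [0,0,0.5,0,135],
  [0,0,1.2,0,135],
  [0,0,1.5,0,135],
  [0,0,1.5,0,135],
  [0,0,1.5,0,135],
  [0,0,1.2,0,135],
  [0,0,0.6,0,135],
  [0,0,0.3,0,135],
  [0,0,-3,0,135],
  [0,0,0,0,135],
])

```text
t: 30.13
tcp_pos: [0.5451, -0.0999, 0.1295]
tool_rot: [0.676, 0.736, -0.001, -0.02]
force: [-0.7, 1.3, 0.1]
finger_gap: 0.472
```

```bash
python3 st.py
```

```text
30.1333 tcp [ 0.5451 -0.0999  0.1295] F [-0.7454  1.3412  0.0501] gap 0.472 yaw 94.84 z [-0.0313  0.0264] q [-0.3897  0.5863  1.6776  0.0157  0.9168 -0.4844] tau [ -0.4182 -44.0382 -15.6253   0.0514  -0.6321  -0.006 ] qd [ 0.0074 -0.1235 -0.0894  0.0014  0.071   0.0019]
```

>>> jog_arm([
  [0,0,0.5,0,135],
  [0,0,1.2,0,135],
  [0,0,1.5,0,135],
  [0,0,1.2,0,135],
  [0,0,0.6,0,135],
  [0,0,0.3,0,135],
  [0,0,-3,0,135],
  [0,0,-3,0,135],
  [0,0,0,0,135],
  [0,0,0,0,135],
])

```text
t: 30.97
tcp_pos: [0.546, -0.1001, 0.1295]
tool_rot: [0.676, 0.736, -0.0, -0.019]
force: [-0.1, -0.6, -0.2]
finger_gap: 0.472
```

```bash
python3 st.py
```

```text
30.9667 tcp [ 0.546  -0.1001  0.1295] F [-0.1199 -0.6339 -0.1574] gap 0.472 yaw 94.84 z [-0.029   0.0255] q [-0.3895  0.5864  1.6771  0.0159  0.9146 -0.4844] tau [  0.0492 -40.4672 -11.8048   0.0308   0.1679  -0.001 ] qd [-0.0019  0.034   0.0253 -0.0019 -0.004  -0.0015]
```

>>> jog_arm([
  [-3,-0.2,0,0,135],
  [-3,-0.2,0,0,135],
  [-3,-0.2,0,0,135],
  [0,0,0,0,135],
  [0,0,0,0,135],
])

```text
t: 31.38
tcp_pos: [0.4557, -0.1067, 0.134]
tool_rot: [0.676, 0.737, 0.001, -0.017]
force: [1.2, 0.7, 0.2]
finger_gap: 0.473
```

```bash
python3 st.py
```

```text
31.3833 tcp [ 0.4557 -0.1067  0.134 ] F [1.2342 0.7382 0.2436] gap 0.473 yaw 94.94 z [-0.0238  0.0234] q [-0.476   0.4895  1.8927  0.014   0.7913 -0.5725] tau [  0.1801 -34.6274  -8.7945   0.013    0.3188  -0.0142] qd [-0.0176 -0.042   0.0664 -0.0088  0.0465 -0.01  ]
```

>>> jog_arm([
  [0,0,0.5,0,135],
  [0,0,1.2,0,135],
  [0,0,1.5,0,135],
  [0,0,1.2,0,135],
  [0,0,0.6,0,135],
  [0,0,0.3,0,135],
  [0,0,-3,0,135],
  [0,0,-3,0,135],
  [0,0,0,0,135],
  [0,0,0,0,135],
])

```text
t: 32.22
tcp_pos: [0.4684, -0.1105, 0.1375]
tool_rot: [0.675, 0.738, 0.004, -0.005]
force: [-0.4, 0.1, -0.4]
finger_gap: 0.473
```

```bash
python3 st.py
```

```text
32.2167 tcp [ 0.4684 -0.1105  0.1375] F [-0.4468  0.1308 -0.4357] gap 0.473 yaw 95.12 z [-0.0021  0.0129] q [-0.4711  0.489   1.8747  0.0149  0.7857 -0.5711] tau [  0.019  -34.6195 -10.1677   0.0254   0.0382  -0.0014] qd [ 0.0003  0.0416  0.0123  0.0014 -0.0064  0.0005]
```

>>> jog_arm([
  [0,0,0.5,0,135],
  [0,0,1.2,0,135],
  [0,0,1.5,0,135],
  [0,0,1.2,0,135],
  [0,0,0.6,0,135],
  [0,0,0.3,0,135],
  [0,0,-3,0,135],
  [0,0,-3,0,135],
  [0,0,0,0,135],
  [0,0,0,0,135],
])

```text
t: 33.05
tcp_pos: [0.4744, -0.1127, 0.1435]
tool_rot: [0.674, 0.738, 0.007, 0.004]
force: [0.6, -0.1, -0.1]
finger_gap: 0.471
```

```bash
python3 st.py
```

```text
33.05 tcp [ 0.4744 -0.1127  0.1435] F [ 0.5762 -0.0756 -0.1247] gap 0.471 yaw 95.2 z [0.0143 0.0047] q [-0.4696  0.4793  1.8672  0.0151  0.7846 -0.5709] tau [  0.0379 -34.5146 -10.5504   0.026   -0.0205  -0.0012] qd [-0.0032  0.0285  0.021  -0.0024 -0.0009 -0.0002]
```

>>> jog_arm([
  [0.5,0.1,0,0,135],
  [0.9,0.15,0,0,135],
  [1,0.15,0,0,135],
  [1,0.15,0,0,135],
  [1,0.15,0,0,135],
  [1,0.15,0,0,135],
  [0.8,0.1,0,0,135],
  [0.4,0,0,0,135],
  [0,0,0,0,135],
])

```text
t: 33.8
tcp_pos: [0.5542, -0.1033, 0.1526]
tool_rot: [0.674, 0.739, 0.01, 0.012]
force: [0.2, 0.7, -0.1]
finger_gap: 0.469
```

```bash
python3 st.py
```

```text
33.8 tcp [ 0.5542 -0.1033  0.1526] F [ 0.2331  0.7408 -0.1278] gap 0.469 yaw 95.25 z [ 0.0301 -0.0011] q [-0.388   0.5406  1.6855  0.0133  0.8872 -0.488 ] tau [  0.1253 -40.3878 -13.5774   0.0499  -0.0791   0.0185] qd [ 0.0122 -0.0042 -0.014  -0.0004  0.0138  0.001 ]
```

>>> jog_arm([
  [-0.1,0.05,-0.5,-0.1,135],
  [-0.1,0.05,-0.9,-0.1,135],
  [-0.1,0.05,-1,-0.1,135],
  [-0.1,0.05,-1,-0.1,135],
  [-0.1,0.05,-1,0,135],
  [-0.1,0.05,-1,0,135],
  [0,0,-0.7,0,135],
  [0,0,0,0,135],
])

```text
t: 34.47
tcp_pos: [0.5429, -0.0991, 0.0859]
tool_rot: [0.677, 0.736, 0.008, 0.009]
force: [0.7, 0.1, 0.1]
finger_gap: 0.473
```

```bash
python3 look.py x scene,350,430,130,220; python3 st.py
```

```text
34.4667 [ 0.5429 -0.0991  0.0859] [0.6754 0.1428 0.0755] 0.47337734515862046 toolx deg 94.73443915178221 tool z [ 0.0241  0.0004 -0.9997] q [-0.3883  0.6372  1.7542  0.0143  0.7281 -0.4815]
34.5167 tcp [ 0.543  -0.0991  0.0863] F [0.1941 0.5038 0.6597] gap 0.473 yaw 94.73 z [0.0243 0.0003] q [-0.3883  0.6364  1.7539  0.0143  0.7289 -0.4815] tau [ -0.0631 -41.642  -10.8192   0.0269  -0.2115  -0.0002] qd [ 0.0025 -0.0213 -0.0214  0.0018  0.0103 -0.0019]
```

View pics/x_scene.png

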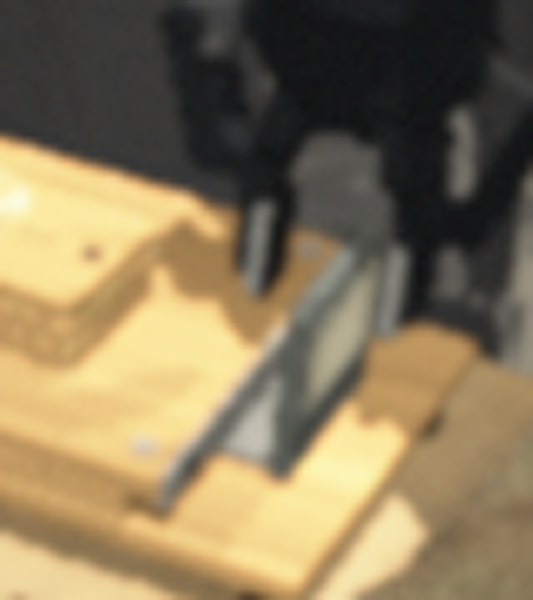

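>>> jog_arm([
  [0,-0.05,-0.5,0,135],
  [0,0,-0.6,0,135],
  [0,0,-0.5,0,135],
  [0,0,-0.2,0,135],
  [0,0,0,0,135],
])

```text
t: 34.93
tcp_pos: [0.5437, -0.1003, 0.0676]
tool_rot: [0.677, 0.735, 0.009, 0.01]
force: [0.2, -0.2, -0.7]
finger_gap: 0.472
```

```bash
python3 st.py
```

```text
34.9333 tcp [ 0.5437 -0.1003  0.0676] F [ 0.1598 -0.1737 -0.6934] gap 0.472 yaw 94.7 z [ 0.0266 -0.0007] q [-0.3898  0.6689  1.7621  0.015   0.6857 -0.4834] tau [ -0.0326 -41.9518  -9.552    0.0211  -0.119   -0.0006] qd [-0.0026  0.0031 -0.0011  0.0003 -0.0019  0.0014]
```

>>> jog_arm([
  [0,0,0,0,170],
  [0,0,0,0,200],
  [0,0,0,0,220],
  [0,0,0,0,235],
  [0,0,0,0,245],
  [0,0,0,0,245],
  [0,0,0,0,245],
], squeeze=90)

```text
t: 35.52
tcp_pos: [0.5438, -0.1002, 0.0679]
tool_rot: [0.677, 0.736, 0.009, 0.01]
force: [0.3, -0.3, -1.2]
finger_gap: 0.085
```

```bash
python3 st.py
```

```text
35.5167 tcp [ 0.5438 -0.1002  0.0679] F [ 0.307  -0.332  -1.2431] gap 0.085 yaw 94.72 z [ 0.027  -0.0009] q [-0.3896  0.6684  1.762   0.0149  0.686  -0.4834] tau [  0.0571 -42.7259  -9.7425   0.0453  -0.0937  -0.0001] qd [ 0.0005 -0.0017 -0.0003  0.0006  0.0005  0.0016]
```

>>> jog_arm([
  [0.25,0.02,0,0,245],
  [0.2,0.02,0,0,245],
])

```text
t: 35.68
tcp_pos: [0.5477, -0.0997, 0.0679]
tool_rot: [0.677, 0.736, 0.008, 0.01]
force: [-1.3, 1.2, -1.7]
finger_gap: 0.079
```

```bash
python3 st.py
```

```text
35.6833 tcp [ 0.5477 -0.0997  0.0679] F [-1.2976  1.2375 -1.7498] gap 0.079 yaw 94.72 z [ 0.0254 -0.0005] q [-0.3857  0.6717  1.7513  0.0142  0.6949 -0.4789] tau [ -0.0736 -43.3038  -9.6778   0.0212  -0.0803  -0.0162] qd [ 0.0183  0.0179 -0.055  -0.0055  0.0501  0.0243]
```

>>> jog_arm([
  [1.5,0.08,0.05,0,245],
])

```text
t: 35.77
tcp_pos: [0.5578, -0.0981, 0.0679]
tool_rot: [0.677, 0.736, 0.006, 0.005]
force: [-8.6, -1.8, 1.6]
finger_gap: 0.081
```

```bash
python3 st.py; python3 look.py y scene,350,430,130,220; python3 st.py
```

```text
35.7667 tcp [ 0.5578 -0.0981  0.0679] F [-8.5619 -1.8095  1.5695] gap 0.081 yaw 94.75 z [0.0151 0.0016] q [-0.3751  0.6822  1.7184  0.0106  0.7276 -0.4658] tau [  1.697  -44.5718 -13.5297   1.121   -2.4865  -0.2947] qd [ 0.1435  0.1521 -0.479  -0.0221  0.3646  0.1647]
35.7667 [ 0.5578 -0.0981  0.0679] [-8.5619 -1.8095  1.5695] 0.08133141815601254 toolx deg 94.74690340382425 tool z [ 0.0151  0.0016 -0.9999] q [-0.3751  0.6822  1.7184  0.0106  0.7276 -0.4658]
35.8167 tcp [ 0.5584 -0.098   0.0678] F [-7.7951 -1.2463  5.214 ] gap 0.084 yaw 94.82 z [0.0117 0.0019] q [-0.374   0.6837  1.7143  0.0091  0.7334 -0.4649] tau [  1.5394 -42.4758 -12.8184   1.0842  -2.647   -0.1592] qd [-0.0095 -0.0107  0.0462  0.0206 -0.0753 -0.0216]
```

View pics/y_scene.png

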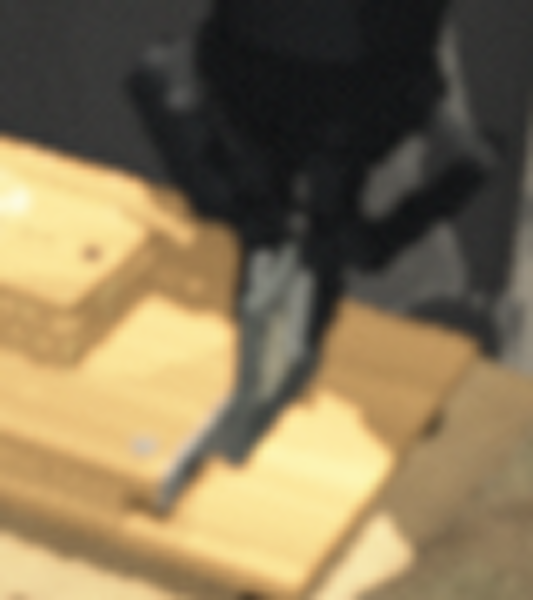

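>>> jog_arm([
  [0.8,0.05,0.1,0,245],
])

```text
t: 35.9
tcp_pos: [0.5586, -0.0974, 0.068]
tool_rot: [0.676, 0.737, -0.001, -0.003]
force: [-22.7, -12.2, 10.9]
finger_gap: 0.077
```

```bash
python3 st.py
```

```text
35.9 tcp [ 0.5586 -0.0974  0.068 ] F [-22.7041 -12.2152  10.9257] gap 0.077 yaw 95.01 z [-0.0066  0.0027] q [-0.3698  0.6881  1.7     0.0002  0.7606 -0.4573] tau [  9.3543 -40.8062 -18.1151   3.8597  -4.3476  -0.4879] qd [ 0.0523  0.0595 -0.2094 -0.1346  0.4024  0.1099]
```

Fx rose to −23 N while x stayed at 0.5586, so the upright is against the lip. I'll check how upright it stands.

Run:
```python
from station import *
from h import *
np.set_printoptions(suppress=True,precision=4)
d=snapshot("scene");np.savez("pics/z_scene.npz",**d)
s=sense();print(s["t"],s["tcp_pos"],s["force"],R.from_quat(s["tool_rot"]).as_matrix()[:,2])
x0,x1,y0,y1=365,425,150,210;f=10
o=cv2.resize(d["img"][y0:y1,x0:x1,::-1],None,fx=f,fy=f,interpolation=cv2.INTER_CUBIC)
# calibrate offset scene: use orig holder fit offsets (.0014,-.001)
m=np.array([.5621+.0014,-.0994-.001,.0803])
up=box(-.008,0,-.035,.035)
for z,c in((.034,(255,0,0)),(.104,(0,0,255))):
    cv2.polylines(o,[(((proj(d,place(up,m,z))-[x0,y0]+.5)*f-.5)*16).astype(np.int32)],True,c,1,cv2.LINE_AA,4)
a=(proj(d,place(up,m,.034))-[x0,y0]+.5)*f-.5;b=(proj(d,place(up,m,.104))-[x0,y0]+.5)*f-.5
for i in range(4):cv2.line(o,tuple(map(int,a[i])),tuple(map(int,b[i])),(0,255,0),1,cv2.LINE_AA)
cv2.imwrite("pics/z2.png",o)
```

```text
35.95 [ 0.5586 -0.0975  0.0681] [-17.0627  -7.5855   9.0495] [-0.0081  0.0029 -1.    ]
```

View pics/z2.png

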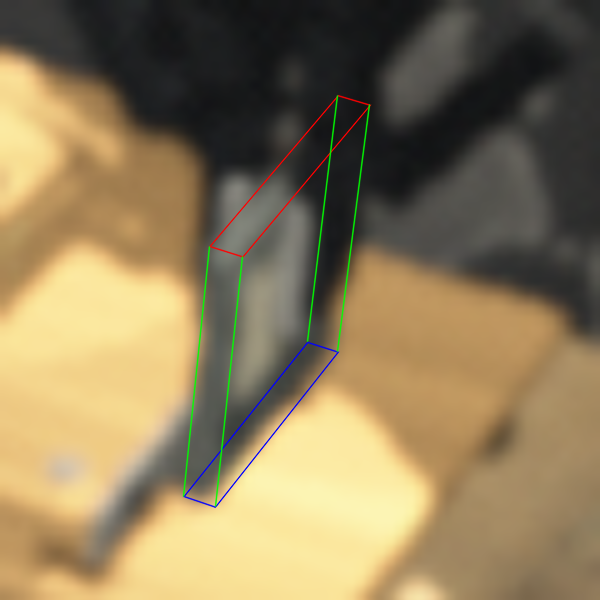

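```bash
cat > pitch.py <<'E'
from h import *
np.set_printoptions(suppress=True,precision=4)
def pitch(P,m,zb,lab):
    # m shoulder pose, zb underside height; select points near -x face
    c,s=np.cos(m[2]),np.sin(m[2]);q=P[...,:2]-m[:2];X=q[...,0]*c+q[...,1]*s;Y=-q[...,0]*s+q[...,1]*c;Z=P[...,2]-zb
    k=(abs(X+.008)<.012)&(Y>-.030)&(Y<.030)&(Z>.010)&(Z<.066)&(P[...,2]>-1)
    x,y,z=X[k],Y[k],Z[k];w=np.ones(len(x),bool)
    for _ in range(6):
        A=np.c_[np.ones(w.sum()),y[w],z[w]-.035];b=np.linalg.lstsq(A,x[w],rcond=None)[0]
        r=x-np.c_[np.ones(len(x)),y,z-.035]@b;w=abs(r)<max(.003,2*np.std(r[w])) if _<3 else abs(r)<.0035
    print(lab,"n",w.sum(),"of",len(x),"x at mid",b[0],"yaw deg",np.degrees(b[1]),"pitch dx/dz deg",np.degrees(b[2]),"rms",np.std(r[w]))
E
python3 - <<'E'
from station import *
from pitch import *
fr=[snapshot("scene") for _ in range(8)];d=fr[-1]
Ps=np.concatenate([cloud(f) for f in fr],0)
np.savez("pics/zz_scene.npz",**d)
m=np.array([.5621+.0014,-.0994-.001,.0803])
pitch(Ps,m,.034,"now")
m0=np.array([.4716,.1247,.1502])
for n in("scene0","avg_scene","m_scene"):
    pitch(cloud(dict(np.load(f"pics/{n}.npz"))),m0,.022,n)
for n,x in(("w_scene",.5448),("x_scene",.5437),("r_scene",.5002),("p_scene",.4773),("u_scene",.5585),("y_scene",.558)):
    mm=m.copy();mm[:2]+=np.array([c_:=np.cos(.08),np.sin(.08)])*(x-.5583);pitch(cloud(dict(np.load(f"pics/{n}.npz"))),mm,.034,n)
s=sense();print(s["t"],s["tcp_pos"],s["force"],R.from_quat(s["tool_rot"]).as_matrix()[:,2],s["qd"])
E
```

```text
now n 869 of 1150 x at mid -0.009479297279874168 yaw deg 1.3376060915048988 pitch dx/dz deg -3.1152359372755396 rms 0.0012857330484008884
scene0 n 189 of 189 x at mid -0.008203736716958149 yaw deg 0.1447638831097298 pitch dx/dz deg -0.6074314045152214 rms 0.0005145849346004685
avg_scene n 189 of 189 x at mid -0.008188726634586325 yaw deg 0.0016940614340068645 pitch dx/dz deg -0.5727051632902257 rms 0.0003897799410275046
m_scene n 185 of 185 x at mid -0.008131762971674387 yaw deg 0.08287540615602541 pitch dx/dz deg -0.510324353705506 rms 0.0005033729152969466
w_scene n 156 of 156 x at mid -0.011943759582178241 yaw deg -0.45004786738058966 pitch dx/dz deg -0.5157327238308415 rms 0.0005981167875232424
x_scene n 164 of 164 x at mid -0.010900254715850629 yaw deg -0.688795485424087 pitch dx/dz deg -0.6863634127915615 rms 0.0006094937666523773
r_scene n 96 of 117 x at mid -0.010107636391498424 yaw deg 1.6933311303540144 pitch dx/dz deg -6.298027405017225 rms 0.001532534144100132
p_scene n 85 of 110 x at mid -0.009177139892250538 yaw deg 0.6970907276594888 pitch dx/dz deg -3.6228683718697368 rms 0.0010244861580332688
u_scene n 115 of 141 x at mid -0.009948856324108047 yaw deg 0.9729341547733461 pitch dx/dz deg -1.9014258942389033 rms 0.001264471420443461
y_scene n 103 of 131 x at mid -0.01008090788471433 yaw deg 1.7839309242843622 pitch dx/dz deg -3.7942208010274325 rms 0.0013666601999222394
36.35 [ 0.5587 -0.0975  0.0681] [-14.7437  -6.5957   7.4209] [-0.0051  0.0033 -1.    ] [ 0.0005  0.0022 -0.0006  0.0006  0.0002  0.0008]
```

```bash
sed -i 's/&(P\[...,2\]>-1)/\&((Y>.014)|(Z<.028))/; s/(Z>.010)/(Z>.006)/; s/(Y<.030)/(Y<.032)/' pitch.py
python3 - <<'E'
from pitch import *
m=np.array([.5621+.0014,-.0994-.001,.0803]);m0=np.array([.4716,.1247,.1502])
for n in("scene0","avg_scene","m_scene"):
    pitch(cloud(dict(np.load(f"pics/{n}.npz"))),m0,.022,n)
for n,x in(("w_scene",.542),("x_scene",.5415),("r_scene",.5002),("p_scene",.4773),("s_scene",.5289),("v_scene",.5413),("u_scene",.5585),("y_scene",.558),("z_scene",.5587),("zz_scene",.5587)):
    mm=m.copy();mm[:2]+=np.array([np.cos(.08),np.sin(.08)])*(x-.5583);pitch(cloud(dict(np.load(f"pics/{n}.npz"))),mm,.034,n)
E
```

```text
scene0 n 105 of 106 x at mid -0.008185288807816934 yaw deg 0.05459859675426627 pitch dx/dz deg -0.9478931101014082 rms 0.0005007318400903412
avg_scene n 104 of 105 x at mid -0.008197302227728126 yaw deg -0.040199290057111835 pitch dx/dz deg -0.9273987826554005 rms 0.00041875601681045906
m_scene n 106 of 106 x at mid -0.008044616207473218 yaw deg 0.052422585597875646 pitch dx/dz deg -0.7038714867038757 rms 0.0005320597626037211
w_scene n 94 of 95 x at mid -0.009126231842258031 yaw deg -0.3863554320702369 pitch dx/dz deg -0.68736317606037 rms 0.0006358119819777987
x_scene n 89 of 91 x at mid -0.008545925042280595 yaw deg -1.0406787455370934 pitch dx/dz deg -0.8041968065701776 rms 0.0005468269401523328
r_scene n 72 of 78 x at mid -0.008765322489153989 yaw deg -0.1669811962141483 pitch dx/dz deg -1.804134510312434 rms 0.0004579710016524221
p_scene n 87 of 99 x at mid -0.00904728898617234 yaw deg 0.6203152115361797 pitch dx/dz deg -3.0710266256936514 rms 0.0010141364670986537
s_scene n 80 of 84 x at mid -0.008718197869415977 yaw deg -0.23485073069930648 pitch dx/dz deg -1.4589468101604615 rms 0.000460321685373766
v_scene n 102 of 107 x at mid -0.00892932926348829 yaw deg -0.23874603505998274 pitch dx/dz deg 0.672280585012109 rms 0.0006773896364562637
u_scene n 106 of 111 x at mid -0.009318749386073778 yaw deg -0.2004037887189278 pitch dx/dz deg 0.18194258344902045 rms 0.000713648823674337
y_scene n 102 of 109 x at mid -0.009224293222552134 yaw deg 0.00063184697954833 pitch dx/dz deg -1.5526069918988463 rms 0.000668770889751359
z_scene n 98 of 103 x at mid -0.009071743382473001 yaw deg 0.03276615958040948 pitch dx/dz deg -1.0834642946889264 rms 0.0007531772774749477
zz_scene n 96 of 100 x at mid -0.009154666041804153 yaw deg 0.03296012395108738 pitch dx/dz deg -0.6697914826926556 rms 0.0007499500872636599
```

The holder's −x face reads −0.7° pitch, against −0.7 to −0.95° when it stood flat, and its yaw matches the slot to 0.03°. It is flush and pressed with about 15 N, so beyond the 8 N spring. One last check of the pile and of the hold.

Run:
```python
from station import *
from pitch import *
fr=[snapshot("scene") for _ in range(2)];d=fr[-1];np.savez("pics/fin_scene.npz",**d)
pitch(cloud(d),np.array([.5635,-.1004,.0803]),.034,"fin")
s=sense();print(s["t"],s["tcp_pos"],s["force"],s["finger_gap"],R.from_quat(s["tool_rot"]).as_matrix()[:,2])
d1=dict(np.load("pics/l_scene.npz"))
def hole(d,uv):
    g=cv2.cvtColor(d["img"],cv2.COLOR_RGB2GRAY).astype(float);u,v=map(int,np.round(uv))
    w=g[v-6:v+7,u-6:u+7];ww=g[v-2:v+3,u-2:u+3];a=np.clip(np.median(w)-ww-15,0,None);yy,xx=np.mgrid[v-2:v+3,u-2:u+3]
    return np.array([(a*xx).sum(),(a*yy).sum()])/a.sum()
print(hole(d1,(363.5,167.7)),hole(d,(363.5,167.7)))
x0,x1,y0,y1=300,440,110,230;cv2.imwrite("pics/fin.png",cv2.resize(d["img"][y0:y1,x0:x1,::-1],None,fx=5,fy=5,interpolation=cv2.INTER_CUBIC))
```

```text
fin n 99 of 102 x at mid -0.008651155984746127 yaw deg -0.07597849975585877 pitch dx/dz deg -0.5598057937161142 rms 0.000812042542930553
36.45 [ 0.5587 -0.0975  0.0681] [-14.7897  -6.0745   6.2932] 0.08763744572208484 [-0.0051  0.0032 -1.    ]
[363.4937 167.7405] [363.5618 167.6854]
```

View pics/fin.png

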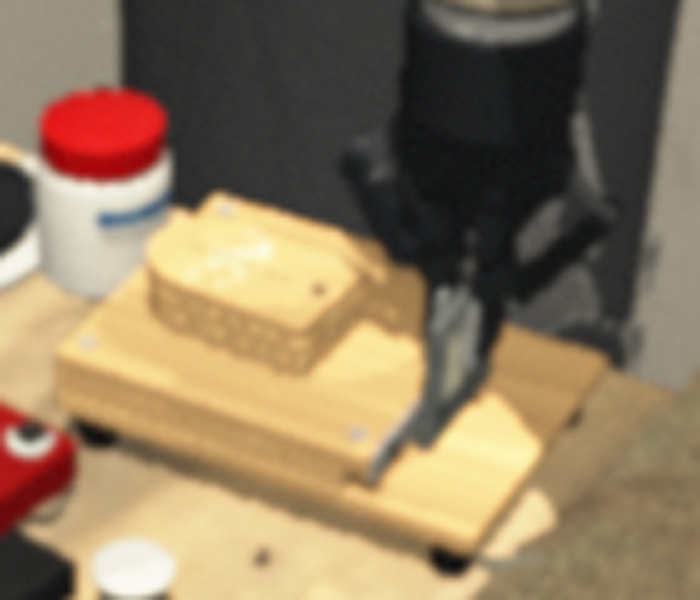

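The pile has not moved (hole at the same pixel to within 0.1 px), and the holder sits steady and flush against the lip. Handing in.

```bash
python3 -c "
from station import *
print(sign_off())"
```

```text
the job is handed in; nothing more can be done
None
```

Both steps are done in the order asked, and I handed in at about 36.5 s while still gripping the holder and pressing it home.

- **Template:** it lies on the pile with the round end the same way. Hole and outline checks put it within about 0.5–1.5 mm. Yaw agrees to under 0.5° in most fits; one scene-camera fit of the whole pile read about 0.8° off. After the holder work its hole was still at the same pixel to within 0.1 px, so the pile did not move.
- **Label holder:** the tongue met the spring at x ≈ 0.550 and the upright stopped at x ≈ 0.5587. More push only raised the force, which means it is against the lip. At hand-in it was steady at about 15 N, against roughly 8 N from the spring. It stands upright to about 0.4° and matches the slot heading to about 0.1°.

**What went wrong or disagreed:**
- My first push home pitched the wrist by about 2°. Pressing down to correct it made it worse and briefly gave 52 N of vertical force at the wrist, passed through the held holder. That is under the 120 N wrist limit. I backed off, set the holder down in the slot, levelled the wrist, re-gripped and pushed again.
- About 6 N of sideways force remains from the slot side.
- The camera puts the upright's face about 0.5–1 mm short of my estimated lip position, which is within the calibration error.
- I did not re-measure the spool, tin or heel die at the end. The arm stayed clear of them as far as I could tell.

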